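# Load the capacitor rack

### The job

First pull the grey blanking plug out of the large round nest and drop it into the open grey bin. Then drop the three capacitors from the tray one by one into the leaning nests they fit (thick can in the large round nest, thin can in the small round one, rectangular block in the slot), terminals up and fully home, without letting any of them topple. Leave the other things on the bench alone.

Things in the scene. Friction and masses are not known exactly. Their poses are not given: they have to be found in the camera images.
- nest_large: Fixed white plastic block 84 x 84 x 60 mm, one of three side by side (95 mm apart, any order), leaning 0.5 rad towards the robot's side. Origin: centre of its underside; z along the pocket axis, out of the mouth; x up the slope, y along the row. Round pocket, 56 mm wide, 50 mm deep, on the z axis: floor at z = 10 mm, mouth at z = 60 mm. The plug starts in it.
- nest_small: Fixed white plastic block 84 x 84 x 60 mm, one of three side by side (95 mm apart, any order), leaning 0.5 rad towards the robot's side. Origin: centre of its underside; z along the pocket axis, out of the mouth; x up the slope, y along the row. Round pocket, 42 mm wide, 50 mm deep, on the z axis: floor at z = 10 mm, mouth at z = 60 mm. Starts empty.
- nest_slot: Fixed white plastic block 84 x 84 x 60 mm, one of three side by side (95 mm apart, any order), leaning 0.5 rad towards the robot's side. Origin: centre of its underside; z along the pocket axis, out of the mouth; x up the slope, y along the row. Rectangular pocket, 40 mm along x by 62 mm along y, 50 mm deep, on the z axis: floor at z = 10 mm, mouth at z = 60 mm. Starts empty.
- plug: Grey plastic blanking plug, loose (about 0.12 kg), 105 mm long: a foot 50 mm in diameter and 45 mm high, then a stem 26 mm in diameter from 48 mm up to the top. Origin at the centre of its underside, z along the stem. It starts leaning in the large nest, its foot inside the pocket.
- cap_large: Large can capacitor: plain aluminium cylinder 50 mm in diameter, 110 mm tall, two brass terminals 7 mm high on top, about 0.25 kg. Stands upright in a shallow black tray (walls 14 mm high), the three about 95 mm apart in any order. Origin: centre of its underside, z up along its length.
- cap_small: Small can capacitor: plain aluminium cylinder 36 mm in diameter, 100 mm tall, two brass terminals 7 mm high on top, about 0.15 kg. Stands upright in a shallow black tray (walls 14 mm high), the three about 95 mm apart in any order. Origin: centre of its underside, z up along its length.
- cap_block: Block capacitor: grey rectangular block, 34 mm (its x) by 56 mm (its y), 100 mm tall, two brass terminals 7 mm high on top, about 0.22 kg. Its x axis starts within 0.5 rad of the world x axis. Stands upright in a shallow black tray (walls 14 mm high), the three about 95 mm apart in any order. Origin: centre of its underside, z up along its length.
- bin: Open grey bin fixed to the bench between the tray and the nests, 130 mm (its x) by 120 mm (its y), 60 mm high, walls 4 mm. Origin at the centre of its underside.
- board_rack: Bystander: black holder with five upright green circuit boards, 130 x 140 mm, 112 mm high, beyond the work. Origin at the centre of its underside.
- tape_roll: Bystander: clear tape roll, 90 mm in diameter, 20 mm high, lying flat beyond the work. Origin at the centre of its underside.
- screwdriver: Bystander: screwdriver lying on the bench beyond the work.
There are look-alikes about, which are no part of the job. Leave any blue or red look-alike of the cap_block alone.

How it is judged:
On the way:
1. the plug lies in the bin, let go (x of plug in the frame of bin between -0.062 and 0.062 m and y of plug in the frame of bin between -0.057 and 0.057 m and height (world z) of plug below 0.112 m and contact force between plug and bin above 0.05 N and contact force between plug and the fingers below 0.1 N), for 0.2 s.
At the end, for the whole second after the job is handed in: The plug rests in the bin, inside its walls. Each capacitor rests in its own nest, terminals up: underside centre within 6 mm of the pocket floor in depth, within 8 mm of the pocket axis each way, length within 0.16 rad of that axis (x of plug in the frame of bin between -0.062 and 0.062 m and y of plug in the frame of bin between -0.057 and 0.057 m and height (world z) of plug below 0.112 m and contact force between plug and bin above 0.05 N and z of cap_large in the frame of nest_large between 0.004 and 0.016 m and x of cap_large in the frame of nest_large between -0.008 and 0.008 m and y of cap_large in the frame of nest_large between -0.008 and 0.008 m and angle between the z axis of cap_large and the z axis of nest_large, either way round below 0.16 rad and z of cap_small in the frame of nest_small between 0.004 and 0.016 m and x of cap_small in the frame of nest_small between -0.008 and 0.008 m and y of cap_small in the frame of nest_small between -0.008 and 0.008 m and angle between the z axis of cap_small and the z axis of nest_small, either way round below 0.16 rad and z of cap_block in the frame of nest_slot between 0.004 and 0.016 m and x of cap_block in the frame of nest_slot between -0.008 and 0.008 m and y of cap_block in the frame of nest_slot between -0.008 and 0.008 m and angle between the z axis of cap_block and the z axis of nest_slot, either way round below 0.16 rad and linear speed of each of plug, cap_large, cap_small, cap_block below 0.02 m/s); the robot touches nothing.
It fails at once if a capacitor is put in a nest before the plug is in the bin ((x of plug in the frame of bin above 0.07 m or x of plug in the frame of bin below -0.07 m or y of plug in the frame of bin above 0.065 m or y of plug in the frame of bin below -0.065 m) and ((z of cap_large in the frame of nest_large between 0.004 and 0.016 m and x of cap_large in the frame of nest_large between -0.008 and 0.008 m and y of cap_large in the frame of nest_large between -0.008 and 0.008 m and angle between the z axis of cap_large and the z axis of nest_large, either way round below 0.16 rad) or (z of cap_small in the frame of nest_small between 0.004 and 0.016 m and x of cap_small in the frame of nest_small between -0.008 and 0.008 m and y of cap_small in the frame of nest_small between -0.008 and 0.008 m and angle between the z axis of cap_small and the z axis of nest_small, either way round below 0.16 rad) or (z of cap_block in the frame of nest_slot between 0.004 and 0.016 m and x of cap_block in the frame of nest_slot between -0.008 and 0.008 m and y of cap_block in the frame of nest_slot between -0.008 and 0.008 m and angle between the z axis of cap_block and the z axis of nest_slot, either way round below 0.16 rad))).
It fails at once if a capacitor topples (leans more than 1.2 rad) (angle between any of cap_large, cap_small, cap_block's own z axis and vertical above 1.2 rad).
It fails at once if a bystander is moved more than 20 mm (distance of any of board_rack, tape_roll, screwdriver from where it was at the start of the episode above 0.02 m).
It also fails if it takes over 72 s, if anything falls off the work surface, if the arm or the gripper's body presses on something with over 40 N, if the wrist force passes 120 N, or if a joint passes its speed limit or range.

### The arm

A 6-joint arm with a two-finger parallel gripper is mounted at the origin on the work surface. World frame = base frame: x ahead of the robot, y to its left, z up, the work surface at z = 0. Lengths are in m, angles in rad, forces in N, time in s.
With the tool pointing down it reaches from about 0.225 to 0.875 m from the base axis. Payload 3.4 kg.
Tool frame: the origin (TCP) lies at the very end of the fingers, on their centre line; the grasp point (between the pads) lies 19 mm behind it (manip.tcp_to_grasp is the distance from the TCP to the grasp point, in m); z points along the fingers, y is the line along which they close (so a half turn about z gives the same grasp; the last joint's range is limited). The gripper opens to 85 mm and grips with 20 to 120 N. Pads are 22 mm wide; open, the fingers measure 114 mm over their backs; the gripper's body (76 mm by 85 mm) begins 54 mm behind the grasp point. The pads swing forward as they close: fully open they stand 13 mm farther back than shut.
Start: joints at [1.011, 0.276, 1.505, -0, 1.361, -0.121], TCP at [0.244, 0.521, 0.231] pointing down, gripper open.
Joint ranges: [-2.89, 2.89], [-0.75, 2.08], [0.22, 2.7], [-1.18, 4.32], [0.11, 2.71], [-2.7, 2.7]. Speed limits (rad/s): [2.57, 2.57, 3.14, 3.14, 3.14, 3.14].

### API

Orientations are given as a unit quaternion [w, x, y, z].
In Python, from rig import status, get_image, job, manip gives the robot as it stands.
- The arm moves only by the tool apply_moves, never from a script. Its arguments are lists of equal length, an entry for each row: "xyz": the shift along the tool's x, y, z each as a share of 0.3 m, from -1 to 1, a list of three; "rot": the turn, a rotation vector about the tool's x, y, z each as a share of 60 degrees, from -1 to 1, a list of three; "hand": the opening, from -1 (shut) to 1 (fully open). A call has 1 to 8 rows; each row shifts and turns the commanded pose from where the row before left it, along the tool's axes as they then stand; what a row does not reach is not made up. A row lasts 1/8 s, in which the tool goes at most 62.5 mm and 10.7 degrees, less where a joint would pass 70% of its speed; a pose out of reach is approached as far as the arm can. A call with a number of a shift or a turn outside -1 to 1 is refused whole. A call with a gripper value outside its range is refused whole. The fingers move at their own pace and stop on an object; "force" is the grip in N (left out, the last holds). Time passes only in rows, so rows that do not move let the fingers close. It gives the time, the measured TCP pose, the force, the opening and the grip force at its end, in the units of the state.
- status.get_state(): the state, without advancing time (a new reading comes with each control period).
- get_image(name): name is "side" or "top" or "wrist"; returns a dict with "pixels" (480x640x3 uint8, red, green, blue), "fovy" (degrees; the focal length in pixels is half the picture's height over the tangent of half this angle, whatever the lens; pixels are square), "cx", "cy" (the principal point, pixels), "origin" and "orientation" of the camera in the world; the wrist camera has in their place "tool_from_camera" (4x4, takes a point from camera to tool coordinates, whose origin is the TCP and whose axes are the flange's). Camera axes: x right, y down, z forward; pixel columns grow to the right and rows downward; lengths in m; the calibration is good to about 2 mm. A picture is of the moment at which its call begins: read the wrist's pose just before it. There is no depth.
- job.sign_off(): hands the job in; it is judged then, once.
The state is a dict: "clock": time; "qpos": joint angles; "qd": joint speeds; "effort": joint torques, N m; "position": TCP position; "ee_rot": TCP orientation; "contact_force": force on the tool from outside, world axes, zero at the start; "moment": the same for the moment, N m; "width": finger opening in m; "gripper_force": force on a finger pad.
Only numpy, scipy, OpenCV 4.12 (cv2) and the standard library are available. Lean on these libraries where they do the work, as an engineer would, in place of code of your own. Each camera call takes 0.05 s, during which the arm holds its last target. There are 200 camera calls.

## Working session

There is one attempt and no reset: what is moved stays moved. The work goes in short steps, Python scripts to look and compute and a tool call to move; the robot and the scene stay as the last step left them, time stands still between calls to the robot, and variables do not carry over. Pictures are saved under pics/ and viewed, at most 10 in all, crops included, and the job is handed in when it is done.

Besides the shell and the picture viewer there is one more tool, called after "Request:" by a JSON object that holds its "op" and its "data", one argument or row to a line. apply_moves: Moves the arm, as the interface text tells. Its arguments: {"type":"object","properties":{"xyz":{"type":"array","items":{"type":"array","items":{"type":"number","minimum":-1,"maximum":1}}},"rot":{"type":"array","items":{"type":"array","items":{"type":"number","minimum":-1,"maximum":1}}},"hand":{"type":"array","items":{"type":"number"}},"force":{"type":"number"}},"required":["xyz","rot","hand"]}

```bash
mkdir -p pics; ls; python3 - <<'E'
from rig import status,get_image,manip
import cv2,numpy as np
print(status.get_state())
for n in("side","top"):
    im=get_image(n); np.save(f"pics/{n}0.npy",im["pixels"]); cv2.imwrite(f"pics/{n}0.png",im["pixels"][...,::-1])
    print(n,{k:v for k,v in im.items() if k!="pixels"})
E
```

```text
pics
{'clock': 0.0, 'qpos': array([ 1.01099085e+00,  2.76590020e-01,  1.50616362e+00,  1.10951963e-05,
        1.36065787e+00, -1.21004306e-01]), 'qd': array([-0.00063415,  0.0001539 , -0.0003866 , -0.00194646,  0.00107081,
        0.00074439]), 'effort': array([ 2.13787753e-03, -4.16780806e+01, -2.45812440e+01,  2.45971989e-05,
        1.07050900e-02,  1.96408777e-06]), 'position': array([0.24401191, 0.52007228, 0.23043038]), 'ee_rot': array([-3.08743799e-04,  2.17645663e-01,  9.76027427e-01, -8.55436189e-04]), 'contact_force': array([ 0.07905814,  0.16639425, -0.80575468]), 'moment': array([ 0.0006988 ,  0.01078201, -0.04088163]), 'gripper_force': 0.0, 'width': 0.08536350935032871}
side {'fovy': 55.26480367451989, 'cx': 329.85666124408766, 'cy': 235.27554717956957, 'origin': array([ 0.30314052, -0.66645552,  0.74291296]), 'orientation': array([-0.39312458,  0.89663094, -0.18792253,  0.07868382])}
top {'fovy': 48.93098072237076, 'cx': 317.88378568553645, 'cy': 239.17940922489214, 'origin': array([0.38027698, 0.00492087, 1.09524932]), 'orientation': array([-0.07446595,  0.72649563, -0.67957647,  0.06953233])}
```

View pics/top0.png

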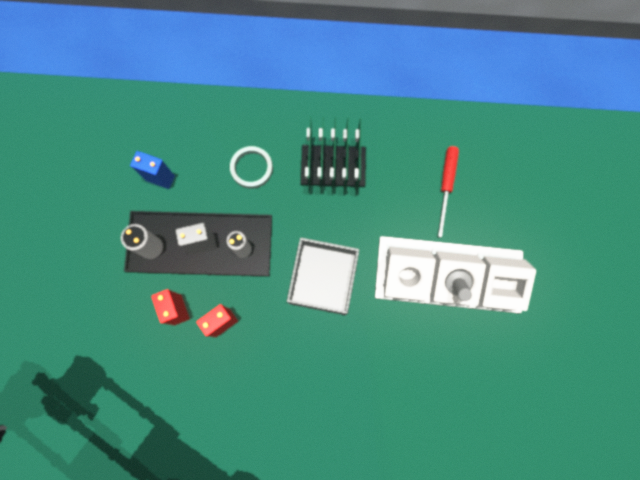

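View pics/side0.png

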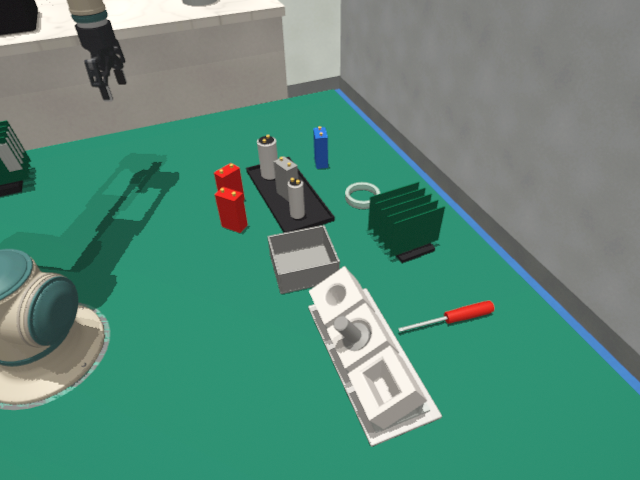

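Top view: the large can (135,236), block (191,234) and small can (237,241) stand in the tray. The bin is at (324,276). The nests are small (409,275), large with plug (459,285) and slot (510,285). The side view agrees.

```bash
cat > h.py <<'E'
import numpy as np,cv2
from scipy.spatial.transform import Rotation as R
CAM={"side":dict(f=240/np.tan(np.radians(55.26480367451989/2)),c=(329.85666124408766,235.27554717956957),o=np.array([0.30314052,-0.66645552,0.74291296]),q=[-0.39312458,0.89663094,-0.18792253,0.07868382]),
"top":dict(f=240/np.tan(np.radians(48.93098072237076/2)),c=(317.88378568553645,239.17940922489214),o=np.array([0.38027698,0.00492087,1.09524932]),q=[-0.07446595,0.72649563,-0.67957647,0.06953233])}
def rot(q): return R.from_quat([q[1],q[2],q[3],q[0]])
def ray(n,p):
    c=CAM[n]; d=rot(c["q"]).apply([(p[0]-c["c"][0])/c["f"],(p[1]-c["c"][1])/c["f"],1]); return c["o"],d/np.linalg.norm(d)
def plane(n,p,z):
    o,d=ray(n,p); return o+d*(z-o[2])/d[2]
def proj(n,X):
    c=CAM[n]; v=rot(c["q"]).inv().apply(np.asarray(X)-c["o"]); return v[...,:2]/v[...,2:]*c["f"]+np.array(c["c"])
def tri(pt,ps):
    o1,d1=ray("top",pt);o2,d2=ray("side",ps)
    t=np.linalg.lstsq(np.c_[d1,-d2],o2-o1,rcond=None)[0]; a=o1+t[0]*d1;b=o2+t[1]*d2
    return (a+b)/2,np.linalg.norm(a-b)
E
python3 - <<'E'
from h import *
for n,roi in(("top",(100,200,300,340)),("side",(200,100,340,250))):
    im=np.load(f"pics/{n}0.npy"); hsv=cv2.cvtColor(im,cv2.COLOR_RGB2HSV)
    m=cv2.inRange(hsv,(18,110,120),(35,255,255))
    k,l,s,c=cv2.connectedComponentsWithStats(m)
    for i in range(1,k):
        x,y=c[i]
        if roi[0]<x<roi[2] and roi[1]<y<roi[3] and s[i,4]>3: print(n,s[i,4],c[i].round(1), plane(n,c[i],.11).round(3))
a=np.load("pics/top0.npy")[225:325,365:545]; b=np.load("pics/side0.npy")[260:440,300:450]
cv2.imwrite("pics/ca.png",cv2.resize(a,None,fx=4.4,fy=4.4,interpolation=2)[...,::-1]);cv2.imwrite("pics/cb.png",cv2.resize(b,None,fx=3.3,fy=3.3,interpolation=2)[...,::-1])
E
```

```text
top 26 [128.5 231.5] [0.575 0.381 0.11 ]
top 11 [238.3 237.5] [0.577 0.171 0.11 ]
top 31 [135.9 239.7] [0.56  0.365 0.11 ]
top 11 [232.5 241.1] [0.569 0.181 0.11 ]
top 10 [160.3 297.4] [0.454 0.305 0.11 ]
top 7 [166.1 312.6] [0.426 0.29  0.11 ]
top 8 [205.8 325.6] [0.407 0.214 0.11 ]
side 8 [267.5 136. ] [0.576 0.388 0.11 ]
side 10 [263.7 140.1] [0.561 0.372 0.11 ]
side 5 [280.8 158.4] [0.573 0.272 0.11 ]
side 8 [231.2 164.8] [0.453 0.295 0.11 ]
side 6 [288.5 164. ] [0.583 0.241 0.11 ]
side 6 [220.8 171. ] [0.424 0.279 0.11 ]
side 12 [292.  179.2] [0.569 0.178 0.11 ]
side 15 [297.4 180.9] [0.578 0.166 0.11 ]
side 8 [222.1 189.9] [0.409 0.204 0.11 ]
side 8 [233.4 193.2] [0.429 0.181 0.11 ]
```

View pics/ca.png

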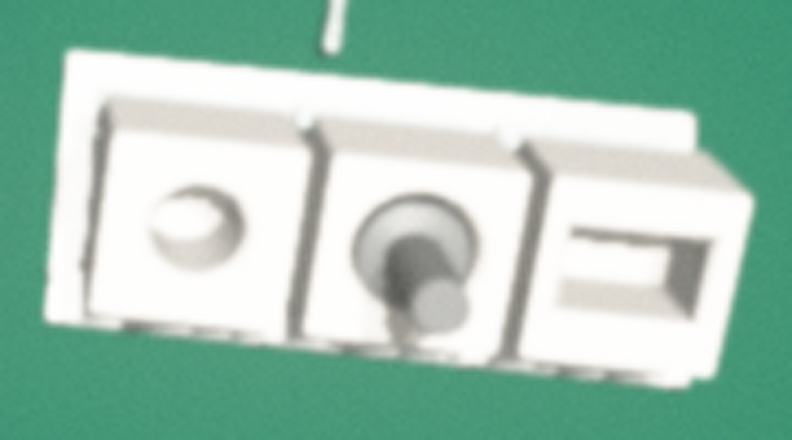

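View pics/cb.png

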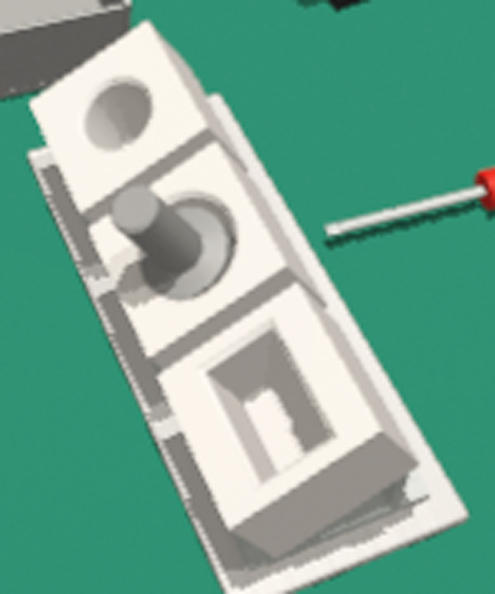

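```bash
cat > fit.py <<'E'
from h import *
from scipy.optimize import least_squares
T=lambda p:np.array(p)/4.4+[365,225]; S=lambda p:np.array(p)/3.3+[300,260]
f=[(42,42),(42,-42),(-42,-42),(-42,42)]  # x,y order TL,TR,BR,BL
P=[]
def add(n,k,loc,px): P.append((n,k,np.array(loc)/1e3,px))
tc=[[(108,128),(310,150),(290,340),(90,318)],[(330,150),(533,178),(500,358),(303,335)],[(560,178),(752,200),(715,378),(520,358)]]
sc=[[(148,20),(212,130),None,(30,100)],[(218,145),(288,270),(155,358),(88,225)],[(297,285),(418,465),(232,530),(158,375)]]
for k in range(3):
    for i in range(4):
        add("top",k,(*f[i],60),T(tc[k][i]))
        if sc[k][i]: add("side",k,(*f[i],60),S(sc[k][i]))
for k,t,s in((0,(197,228),(118,114)),(1,(415,250),(192,245)),(2,(634,273),(269,403))):
    for _ in range(2): add("top",k,(0,0,60),T(t));add("side",k,(0,0,60),S(s))
def nest(v,k):
    Rn=R.from_euler("ZY",[v[3],-0.5]); row=R.from_euler("z",v[3]).apply([0,1,0])
    return v[:3]+row*0.095*(1-k),Rn
def res(v):
    return np.ravel([proj(n,nest(v,k)[0]+nest(v,k)[1].apply(l))-px for n,k,l,px in P])
s=least_squares(res,[.5,-.25,.03,0],loss="soft_l1"); v=s.x
if __name__=="__main__":
    print("row",v.round(4),"rms",np.sqrt(np.mean(s.fun**2)))
    for k,n in enumerate(("small","large","slot")):
        o,Rn=nest(v,k); print(n,"mouth",(o+Rn.apply([0,0,.06])).round(4),"floor",(o+Rn.apply([0,0,.01])).round(4),"axis",Rn.apply([0,0,1]).round(3))
    print("stem top",tri(T((440,305)),S((137,210))), "pred",nest(v,1)[0]+nest(v,1)[1].apply([0,0,.115]))
    for a,b in(((128.5,231.5),(267.5,136)),((135.9,239.7),(263.7,140.1)),((238.3,237.5),(297.4,180.9)),((232.5,241.1),(292,179.2))): print(tri(a,b))
    im=np.load("pics/top0.npy");g=im[215:255,170:215].astype(int)
    m=((g.min(2)>120)).astype(np.uint8)
    for c in cv2.findContours(m,0,1)[0]:
        if cv2.contourArea(c)>60:
            r=cv2.boxPoints(cv2.minAreaRect(c))+[170,215]; w=np.array([plane("top",p,.104) for p in r]); print("block",w.round(3).tolist(),w.mean(0))
    for n,x0,x1,y0,y1 in(("top",280,365,230,320),):
        g=im[y0:y1,x0:x1]; hs=cv2.cvtColor(g,cv2.COLOR_RGB2HSV); m=(hs[...,1]<60).astype(np.uint8)
        c=max(cv2.findContours(m,0,1)[0],key=cv2.contourArea); r=cv2.boxPoints(cv2.minAreaRect(c))+[x0,y0]
        w=np.array([plane("top",p,.06) for p in r]); print("bin",w.round(3).tolist(),w.mean(0))
E
python3 fit.py
```

```text
row [ 0.5524 -0.2605  0.0314 -0.0375] rms 2.140009559815257
small mouth [ 0.5273 -0.1645  0.0841] floor [ 0.5512 -0.1654  0.0402] axis [-0.479  0.018  0.878]
large mouth [ 0.5237 -0.2595  0.0841] floor [ 0.5477 -0.2604  0.0402] axis [-0.479  0.018  0.878]
slot mouth [ 0.5201 -0.3544  0.0841] floor [ 0.5441 -0.3553  0.0402] axis [-0.479  0.018  0.878]
stem top (array([ 0.49608861, -0.25761768,  0.12852969]), np.float64(0.002264245317444214)) pred [ 0.49735322 -0.25847717  0.13234572]
(array([0.57370975, 0.37920019, 0.11531107]), np.float64(0.00035259012662482213))
(array([0.55845374, 0.36285654, 0.11573713]), np.float64(0.0002358570814865091))
(array([0.57860577, 0.17096348, 0.10619706]), np.float64(0.001893591554480852))
(array([0.56983582, 0.18133761, 0.10709922]), np.float64(0.0001953800311776757))
block [[0.587, 0.297, 0.104], [0.605, 0.242, 0.104], [0.571, 0.23, 0.104], [0.553, 0.285, 0.104]] [0.57909493 0.26337759 0.104     ]
bin [[0.464, 0.073, 0.06], [0.597, 0.057, 0.06], [0.581, -0.066, 0.06], [0.448, -0.046, 0.06]] [0.52233006 0.00467092 0.06      ]
```

```bash
cat >> h.py <<'E'
import json
def plan(p0,q0,p1,R1,n):
    """print n rows from pose (p0,q0 Rotation) to (p1,R1)"""
    p,Rr=np.array(p0,float),q0; xyz=[];rt=[]
    for i in range(n):
        k=n-i
        d=Rr.inv().apply((np.array(p1)-p)/k)/.3; d=d.round(3)
        w=((Rr.inv()*R1).as_rotvec()/k/np.radians(60)).round(3)
        p=p+Rr.apply(d*.3); Rr=Rr*R.from_rotvec(w*np.radians(60))
        xyz.append(d.tolist());rt.append(w.tolist())
    s=lambda a:json.dumps((np.array(a)+0.).tolist()).replace(" ","")
    print("n",n,"xyz",s(xyz),"rot",s(rt)," max mm",300*np.abs(xyz).max(),"end",p.round(4)); return p,Rr
def toolR(x,z):
    x=np.array(x)/np.linalg.norm(x); z=np.array(z)-np.dot(z,x)*x; z/=np.linalg.norm(z); return R.from_matrix(np.c_[x,np.cross(z,x),z])
def seq(*steps):
    """steps: (p,R,n) chained from the present pose"""
    from rig import status
    s=status.get_state(); p,q=s["position"],rot(s["ee_rot"]); print("t",s["clock"],p.round(4))
    for P,Q,n in steps: p,q=plan(p,q,P,Q,n)
E
python3 - <<'E'
from h import *; from rig import get_image; import fit
im=get_image("wrist"); print({k:v for k,v in im.items() if k!="pixels"})
o,Rn=fit.nest(fit.v,1); Q=R.from_matrix(np.c_[Rn.apply([0,1,0]),Rn.apply([1,0,0]),Rn.apply([0,0,-1])])
print(Q.as_matrix())
look=o+Rn.apply([0,0,.26]); print(look)
D=toolR([0,1,0],[0,0,-1])
seq(([.38,.2,.28],D,7),(look,Q,8))
E
```

```text
{'fovy': 61.06222875838011, 'cx': 321.03999475164767, 'cy': 232.9506606906626, 'tool_from_camera': array([[ 8.67772295e-04, -9.59761909e-01, -2.80813684e-01,
         7.20651548e-02],
       [ 9.99999578e-01,  9.17385153e-04, -4.52235698e-05,
        -9.99665428e-04],
       [ 3.01018164e-04, -2.80813526e-01,  9.59762300e-01,
        -1.41188760e-01],
       [ 0.00000000e+00,  0.00000000e+00,  0.00000000e+00,
         1.00000000e+00]])}
[[ 3.75315336e-02  8.76964256e-01  4.79087756e-01]
 [ 9.99295444e-01 -3.29370194e-02 -1.79935757e-02]
 [ 2.77555756e-17  4.79425539e-01 -8.77582562e-01]]
[ 0.4278855  -0.2558681   0.25959519]
t 0.15 [0.2441 0.5202 0.2306]
n 7 xyz [[-0.123,-0.111,-0.023],[-0.14,-0.089,-0.023],[-0.152,-0.066,-0.024],[-0.161,-0.04,-0.023],[-0.165,-0.014,-0.024],[-0.165,0.013,-0.023],[-0.161,0.039,-0.024]] rot [[0.0,0.0,0.154],[0.0,0.0,0.154],[0.0,0.0,0.155],[0.0,0.0,0.154],[0.0,0.0,0.155],[0.0,0.001,0.154],[-0.001,0.0,0.155]]  max mm 49.5 end [0.3801 0.1999 0.28  ]
n 8 xyz [[-0.19,0.02,0.009],[-0.19,0.02,0.01],[-0.19,0.02,0.011],[-0.189,0.021,0.013],[-0.19,0.02,0.014],[-0.189,0.02,0.016],[-0.189,0.021,0.018],[-0.189,0.02,0.019]] rot [[-0.06,-0.001,0.004],[-0.06,-0.001,0.004],[-0.06,-0.001,0.005],[-0.059,-0.001,0.004],[-0.06,-0.001,0.004],[-0.059,-0.001,0.005],[-0.06,-0.002,0.004],[-0.059,-0.001,0.005]]  max mm 57.0 end [ 0.428  -0.2558  0.2595]
```

Request:
{"op": "apply_moves", "data": {
  "xyz": [
    [-0.123, -0.111, -0.023],
    [-0.14, -0.089, -0.023],
    [-0.152, -0.066, -0.024],
    [-0.161, -0.04, -0.023],
    [-0.165, -0.014, -0.024],
    [-0.165, 0.013, -0.023],
    [-0.161, 0.039, -0.024]
  ],
  "rot": [
    [0, 0, 0.154],
    [0, 0, 0.154],
    [0, 0, 0.155],
    [0, 0, 0.154],
    [0, 0, 0.155],
    [0, 0.001, 0.154],
    [-0.001, 0, 0.155]
  ],
  "hand": [1, 1, 1, 1, 1, 1, 1]
}}

```text
clock: 1.02
position: [0.3805, 0.1987, 0.2806]
ee_rot: [-0.0, 0.709, 0.705, 0.001]
contact_force: [1.0, -0.6, -0.5]
width: 0.0851
gripper_force: 0.0
```

Request:
{"op": "apply_moves", "data": {
  "xyz": [
    [-0.19, 0.02, 0.009],
    [-0.19, 0.02, 0.01],
    [-0.19, 0.02, 0.011],
    [-0.189, 0.021, 0.013],
    [-0.19, 0.02, 0.014],
    [-0.189, 0.02, 0.016],
    [-0.189, 0.021, 0.018],
    [-0.189, 0.02, 0.019]
  ],
  "rot": [
    [-0.06, -0.001, 0.004],
    [-0.06, -0.001, 0.004],
    [-0.06, -0.001, 0.005],
    [-0.059, -0.001, 0.004],
    [-0.06, -0.001, 0.004],
    [-0.059, -0.001, 0.005],
    [-0.06, -0.002, 0.004],
    [-0.059, -0.001, 0.005]
  ],
  "hand": [1, 1, 1, 1, 1, 1, 1, 1]
}}

```text
clock: 2.02
position: [0.4277, -0.2574, 0.2596]
ee_rot: [0.179, 0.698, 0.671, 0.173]
contact_force: [0.2, 0.5, 0.0]
width: 0.0856
gripper_force: 0.0
```

```bash
cat >> h.py <<'E'
TC=np.array([[8.67772295e-04,-9.59761909e-01,-2.80813684e-01,7.20651548e-02],[9.99999578e-01,9.17385153e-04,-4.52235698e-05,-9.99665428e-04],[3.01018164e-04,-2.80813526e-01,9.59762300e-01,-1.41188760e-01],[0,0,0,1]])
def shot(name):
    """wrist picture; registers camera CAM['wrist'] in world and saves"""
    from rig import get_image,status
    s=status.get_state(); im=get_image("wrist"); r=rot(s["ee_rot"])
    q=(r*R.from_matrix(TC[:3,:3])).as_quat()
    CAM["wrist"]=dict(f=240/np.tan(np.radians(im["fovy"]/2)),c=(im["cx"],im["cy"]),o=s["position"]+r.apply(TC[:3,3]),q=[q[3],q[0],q[1],q[2]])
    cv2.imwrite(f"pics/{name}.png",im["pixels"][...,::-1]); json.dump({k:np.array(v).tolist() for k,v in CAM["wrist"].items()},open(f"pics/{name}.json","w"))
    print(s["clock"],s["position"].round(4),s["contact_force"].round(2)); return im["pixels"]
def load(name):
    c=json.load(open(f"pics/{name}.json")); CAM["wrist"]=dict(f=c["f"],c=c["c"],o=np.array(c["o"]),q=c["q"]); return cv2.imread(f"pics/{name}.png")[...,::-1]
E
python3 -c "
from h import *; shot('w1')"
```

```text
2.025 [ 0.4277 -0.2574  0.2596] [0.15 0.48 0.01]
```

View pics/w1.png

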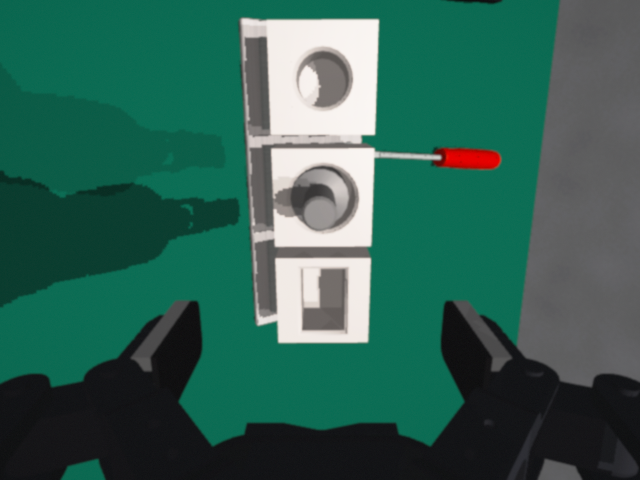

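Wrist view: the three nest faces stack vertically at x≈266–379. The mouths are small (324,78), large (~328,198) with stem top (320,213), and slot (325,300). I'll refit with these corners.

```bash
python3 - <<'E'
s=open('fit.py').read()
s=s.replace("def nest(v,k)","""load('w1')
fw=[(-42,42),(42,42),(42,-42),(-42,-42)]
wc=[[(266,19),(379,18),(377,135),(272,135)],[(272,144),(375,147),(372,246),(275,247)],[(275,259),(371,258),(368,342),(278,343)]]
for k in range(3):
    for i in range(4):
        for _ in range(2): add("wrist",k,(*fw[i],60),wc[k][i])
for k,c in((0,(323.5,78)),(2,(324.5,300))):
    for _ in range(4): add("wrist",k,(0,0,60),c)
def nest(v,k)""",1)
s=s.replace('print("row"','print("perW",np.sqrt((np.array(s.fun).reshape(-1,2)[[n=="wrist" for n,*_ in P]]**2).mean()));print([(k,(proj(n,nest(v,k)[0]+nest(v,k)[1].apply(l))-px).round(1).tolist()) for n,k,l,px in P if n=="wrist"][::2]);print("row"')
open('fit.py','w').write(s)
E
python3 fit.py | head -12
python3 - <<'E'
import fit; from h import *
o,Rn=fit.nest(fit.v,1)
print("stem px",proj("wrist",o+Rn.apply([0,0,.115])), "row dir from wrist only?")
E
```

```text
perW 1.1874338455021618
[(0, [1.2, 0.9]), (0, [-0.0, 1.6]), (0, [-1.9, -0.6]), (0, [-0.6, -0.3]), (1, [-0.1, 4.6]), (1, [-0.4, 1.2]), (1, [-0.6, -0.1]), (1, [0.4, -0.8]), (2, [0.9, -0.9]), (2, [-0.0, -0.3]), (2, [0.1, -0.2]), (2, [0.9, -0.9]), (0, [-0.3, 1.3]), (0, [-0.3, 1.3]), (2, [-1.0, 1.2]), (2, [-1.0, 1.2])]
row [ 0.5525 -0.259   0.0343 -0.0351] rms 1.9414061328652723
small mouth [ 0.5271 -0.163   0.087 ] floor [ 0.5511 -0.1639  0.0431] axis [-0.479  0.017  0.878]
large mouth [ 0.5238 -0.258   0.087 ] floor [ 0.5477 -0.2588  0.0431] axis [-0.479  0.017  0.878]
slot mouth [ 0.5205 -0.3529  0.087 ] floor [ 0.5444 -0.3538  0.0431] axis [-0.479  0.017  0.878]
stem top (array([ 0.49608861, -0.25761768,  0.12852969]), np.float64(0.002264245317444214)) pred [ 0.49743356 -0.25705788  0.13522452]
(array([0.57370975, 0.37920019, 0.11531107]), np.float64(0.00035259012662482213))
(array([0.55845374, 0.36285654, 0.11573713]), np.float64(0.0002358570814865091))
(array([0.57860577, 0.17096348, 0.10619706]), np.float64(0.001893591554480852))
(array([0.56983582, 0.18133761, 0.10709922]), np.float64(0.0001953800311776757))
block [[0.587, 0.297, 0.104], [0.605, 0.242, 0.104], [0.571, 0.23, 0.104], [0.553, 0.285, 0.104]] [0.57909493 0.26337759 0.104     ]
stem px [323.97865775 214.37194377] row dir from wrist only?
```

```bash
cat > g.py <<'E'
from h import *; import fit
def N(k,x=0,y=0,z=0): o,Rn=fit.nest(fit.v,k); return o+Rn.apply([x,y,z])
Rn=fit.nest(fit.v,1)[1]
Q=R.from_matrix(np.c_[Rn.apply([0,1,0]),Rn.apply([1,0,0]),Rn.apply([0,0,-1])])
D=lambda a=0: toolR([-np.sin(a),np.cos(a),0],[0,0,-1])
E
python3 - <<'E'
from g import *
seq((N(1,-.003,0,.072),Q,5),(N(1,-.002,0,.175),Q,3),([.522,.005,.20],D(),8),([.522,.005,.073],D(),4))
E
```

```text
t 2.075 [ 0.4272 -0.2664  0.2587]
n 5 xyz [[0.009,-0.001,0.123],[0.009,-0.001,0.123],[0.009,-0.001,0.123],[0.008,-0.001,0.123],[0.009,0.0,0.124]] rot [[0.001,0.002,-0.001],[0.0,0.002,-0.002],[0.001,0.002,-0.001],[0.0,0.002,-0.002],[0.001,0.003,-0.001]]  max mm 37.2 end [ 0.5155 -0.2576  0.0961]
n 3 xyz [[0.0,0.001,-0.114],[0.0,0.001,-0.115],[0.0,0.001,-0.114]] rot [[0.0,0.0,0.0],[0.0,0.0,0.0],[0.0,0.0,0.0]]  max mm 34.5 end [ 0.467  -0.2559  0.1868]
n 8 xyz [[0.109,0.019,0.004],[0.109,0.02,0.003],[0.109,0.021,0.002],[0.109,0.021,0.001],[0.109,0.022,0.0],[0.109,0.022,-0.002],[0.11,0.022,-0.003],[0.109,0.023,-0.004]] rot [[0.06,0.001,-0.004],[0.06,0.001,-0.004],[0.06,0.001,-0.004],[0.059,0.001,-0.004],[0.06,0.001,-0.004],[0.059,0.001,-0.004],[0.06,0.001,-0.005],[0.059,0.001,-0.004]]  max mm 33.0 end [0.5219 0.005  0.2001]
n 4 xyz [[0.0,0.0,0.106],[0.0,0.0,0.106],[0.0,0.0,0.106],[0.0,0.0,0.106]] rot [[0.0,0.0,0.0],[0.0,0.0,0.0],[0.0,0.0,0.0],[0.0,0.0,0.0]]  max mm 31.8 end [0.5219 0.005  0.0729]
```

Request:
{"op": "apply_moves", "data": {
  "xyz": [
    [0, 0, 0],
    [0, 0, 0],
    [0, 0, 0]
  ],
  "rot": [
    [0, 0, 0],
    [0, 0, 0],
    [0, 0, 0]
  ],
  "hand": [1, 1, 1]
}}

```text
clock: 2.45
position: [0.4285, -0.2537, 0.2596]
ee_rot: [0.178, 0.697, 0.673, 0.172]
contact_force: [0.4, 0.3, 0.7]
width: 0.0856
gripper_force: 0.0
```

```bash
python3 - <<'E'
from g import *
a=load('w1').copy(); b=shot('w2')
# shift between the two pictures (nest faces)
A=cv2.cvtColor(np.ascontiguousarray(a),cv2.COLOR_RGB2GRAY)[:300,200:420].astype(np.float32);B=cv2.cvtColor(b,cv2.COLOR_RGB2GRAY)[:300,200:420].astype(np.float32)
print(cv2.phaseCorrelate(A,B)); cv2.imwrite("pics/w2c.png",cv2.resize(b[:360,200:440],None,fx=1.66,fy=1.66)[...,::-1])
from rig import status; print(status.get_state()["position"],status.get_state()["ee_rot"])
for k in range(3): print(proj("wrist",N(k,0,0,.06)))
E
```

```text
2.45 [ 0.4285 -0.2537  0.2596] [0.45 0.33 0.68]
((0.6848025257812935, 4.865191730176235), 0.8942851725825557)
[ 0.42860265 -0.25381288  0.25968681] [0.17779432 0.69699858 0.67294144 0.17242964]
[323.50951489  84.89321516]
[323.28014737 203.75700676]
[323.08354707 305.64003028]
```

View pics/w2c.png

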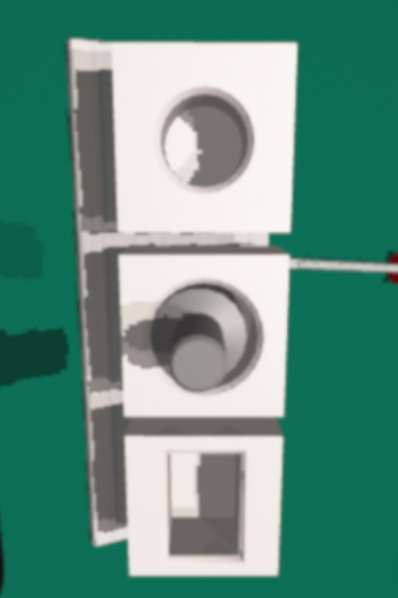

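Crop of the settled wrist view: mouth centres in full-frame pixels are small (325,84), large (325,202) and slot (324,304). The plug leans towards the down-slope side. Refitting on this shot.

```bash
python3 - <<'E'
import re
s=open('fit.py').read()
s=s.replace("load('w1')","load('w2')")
s=re.sub(r"wc=.*","wc=[[(267.5,25.9),(379.5,25.9),(375.3,140.4),(271.7,139.8)],[(271.1,153),(375.3,153),(371.7,250.6),(274.7,250.6)],[(275.9,262.7),(371.1,262),(368.1,347.6),(278.3,347)]]",s)
s=s.replace("((0,(323.5,78)),(2,(324.5,300)))","((0,(325,84)),(1,(325,202.4)),(2,(324.4,304.2)))")
open('fit.py','w').write(s)
E
python3 fit.py | head -6
python3 - <<'E'
from g import *
seq((N(1,-.003,0,.072),Q,5),(N(1,-.002,0,.175),Q,3),([.522,.005,.20],D(),8),([.522,.005,.073],D(),4))
E
```

```text
perW 0.8752718521134095
[(0, [0.8, 0.2]), (0, [-0.1, 0.1]), (0, [-0.0, -0.6]), (0, [0.4, 0.0]), (1, [1.5, 0.5]), (1, [-0.5, 0.5]), (1, [-0.4, -0.1]), (1, [1.1, -0.1]), (2, [0.2, -0.5]), (2, [-0.2, 0.2]), (2, [-0.3, -1.8]), (2, [0.6, -1.2]), (0, [-1.2, 1.0]), (0, [-1.2, 1.0]), (1, [-1.4, 1.2]), (1, [-1.4, 1.2]), (2, [-1.0, 1.1]), (2, [-1.0, 1.1])]
row [ 0.5531 -0.259   0.0338 -0.0345] rms 1.8040300402422498
small mouth [ 0.5276 -0.1631  0.0864] floor [ 0.5516 -0.1639  0.0426] axis [-0.479  0.017  0.878]
large mouth [ 0.5244 -0.2581  0.0864] floor [ 0.5483 -0.2589  0.0426] axis [-0.479  0.017  0.878]
slot mouth [ 0.5211 -0.353   0.0864] floor [ 0.5451 -0.3538  0.0426] axis [-0.479  0.017  0.878]
t 2.5 [ 0.4286 -0.2538  0.2597]
n 5 xyz [[-0.001,-0.001,0.124],[-0.001,-0.001,0.124],[-0.001,-0.002,0.124],[0.0,-0.001,0.124],[-0.001,-0.002,0.124]] rot [[0.0,0.0,0.0],[0.0,0.0,0.0],[0.0,0.0,0.0],[0.0,0.0,0.0],[0.001,-0.001,-0.001]]  max mm 37.2 end [ 0.5159 -0.2579  0.0955]
n 3 xyz [[0.0,0.001,-0.114],[0.0,0.001,-0.115],[0.0,0.001,-0.114]] rot [[0.0,0.0,0.0],[0.0,0.0,0.0],[0.0,0.0,0.0]]  max mm 34.5 end [ 0.4675 -0.2562  0.1863]
n 8 xyz [[0.11,0.019,0.004],[0.109,0.02,0.003],[0.109,0.021,0.002],[0.109,0.021,0.0],[0.109,0.022,-0.001],[0.109,0.022,-0.002],[0.109,0.022,-0.003],[0.11,0.023,-0.004]] rot [[0.06,0.001,-0.004],[0.06,0.001,-0.004],[0.059,0.001,-0.004],[0.06,0.001,-0.004],[0.059,0.001,-0.004],[0.06,0.001,-0.004],[0.059,0.001,-0.004],[0.06,0.001,-0.004]]  max mm 33.0 end [0.522  0.005  0.1999]
n 4 xyz [[0.0,0.0,0.106],[0.0,0.0,0.106],[0.0,0.0,0.106],[0.0,0.0,0.105]] rot [[0.0,0.0,0.0],[0.0,0.0,0.0],[0.0,0.0,0.0],[0.0,0.0,0.0]]  max mm 31.8 end [0.522 0.005 0.073]
```

Request:
{"op": "apply_moves", "data": {
  "xyz": [
    [-0.001, -0.001, 0.124],
    [-0.001, -0.001, 0.124],
    [-0.001, -0.002, 0.124],
    [0, -0.001, 0.124],
    [-0.001, -0.002, 0.124],
    [0, 0, 0]
  ],
  "rot": [
    [0, 0, 0],
    [0, 0, 0],
    [0, 0, 0],
    [0, 0, 0],
    [0, 0, 0],
    [0, 0, 0]
  ],
  "hand": [1, 1, 1, 1, 1, 1]
}}

```text
clock: 3.25
position: [0.5156, -0.2572, 0.093]
ee_rot: [0.175, 0.698, 0.673, 0.173]
contact_force: [0.3, 0.5, 0.4]
width: 0.0855
gripper_force: 0.0
```

Request:
{"op": "apply_moves", "data": {
  "xyz": [
    [0, 0, 0],
    [0, 0, 0],
    [0, 0, 0],
    [0, 0, 0],
    [0, 0, 0],
    [0, 0, 0]
  ],
  "rot": [
    [0, 0, 0],
    [0, 0, 0],
    [0, 0, 0],
    [0, 0, 0],
    [0, 0, 0],
    [0, 0, 0]
  ],
  "hand": [-1, -1, -1, -1, -1, -1],
  "force": 40
}}

```text
clock: 4.0
position: [0.5156, -0.2602, 0.0966]
ee_rot: [0.179, 0.698, 0.672, 0.172]
contact_force: [-3.5, 1.0, 7.0]
width: 0.0249
gripper_force: 38.9
```

Request:
{"op": "apply_moves", "data": {
  "xyz": [
    [0, 0.001, -0.114],
    [0, 0.001, -0.115],
    [0, 0.001, -0.114],
    [0, 0, 0]
  ],
  "rot": [
    [0, 0, 0],
    [0, 0, 0],
    [0, 0, 0],
    [0, 0, 0]
  ],
  "hand": [-1, -1, -1, -1]
}}

```text
clock: 4.5
position: [0.4669, -0.2592, 0.1884]
ee_rot: [0.18, 0.698, 0.672, 0.172]
contact_force: [-0.1, -0.3, -1.2]
width: 0.0249
gripper_force: 40.7
```

Request:
{"op": "apply_moves", "data": {
  "xyz": [
    [0.11, 0.019, 0.004],
    [0.109, 0.02, 0.003],
    [0.109, 0.021, 0.002],
    [0.109, 0.021, 0],
    [0.109, 0.022, -0.001],
    [0.109, 0.022, -0.002],
    [0.109, 0.022, -0.003],
    [0.11, 0.023, -0.004]
  ],
  "rot": [
    [0.06, 0.001, -0.004],
    [0.06, 0.001, -0.004],
    [0.059, 0.001, -0.004],
    [0.06, 0.001, -0.004],
    [0.059, 0.001, -0.004],
    [0.06, 0.001, -0.004],
    [0.059, 0.001, -0.004],
    [0.06, 0.001, -0.004]
  ],
  "hand": [-1, -1, -1, -1, -1, -1, -1, -1]
}}

```text
clock: 5.5
position: [0.5222, 0.0047, 0.1986]
ee_rot: [-0.002, 0.708, 0.706, -0.0]
contact_force: [0.8, 0.7, -1.0]
width: 0.0254
gripper_force: 40.8
```

```bash
python3 - <<'E'
from g import *; from rig import get_image
im=get_image("side")["pixels"]; cv2.imwrite("pics/s1.png",im[180:420,180:500][...,::-1])
E
```

```text
(no output)
```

View pics/s1.png

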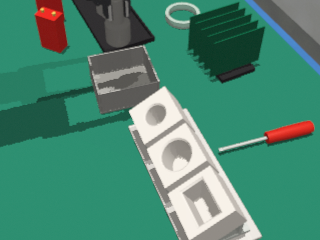

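The plug is held above the bin (foot near crop pixel (118,40)), and all the nests are clear.

Request:
{"op": "apply_moves", "data": {
  "xyz": [
    [0, 0, 0.106],
    [0, 0, 0.106],
    [0, 0, 0.106],
    [0, 0, 0.1],
    [0, 0, 0],
    [0, 0, 0]
  ],
  "rot": [
    [0, 0, 0],
    [0, 0, 0],
    [0, 0, 0],
    [0, 0, 0],
    [0, 0, 0],
    [0, 0, 0]
  ],
  "hand": [-1, -1, -1, -1, -1, -1]
}}

```text
clock: 6.3
position: [0.5229, 0.0032, 0.0749]
ee_rot: [-0.0, 0.708, 0.706, 0.001]
contact_force: [-0.1, -0.1, 0.4]
width: 0.0251
gripper_force: 40.8
```

Request:
{"op": "apply_moves", "data": {
  "xyz": [
    [0, 0, 0],
    [0, 0, 0],
    [0, 0, 0],
    [0, 0, 0],
    [0, 0, -0.15],
    [0, 0, -0.2],
    [0, 0, -0.2],
    [0, 0, -0.1]
  ],
  "rot": [
    [0, 0, 0],
    [0, 0, 0],
    [0, 0, 0],
    [0, 0, 0],
    [0, 0, 0],
    [0, 0, 0],
    [0, 0, 0],
    [0, 0, 0]
  ],
  "hand": [1, 1, 1, 1, 1, 1, 1, 1]
}}

```text
clock: 7.3
position: [0.5234, 0.0028, 0.2737]
ee_rot: [0.002, 0.708, 0.706, 0.003]
contact_force: [-0.5, -0.6, -0.2]
width: 0.0851
gripper_force: 0.0
```

```bash
python3 - <<'E'
from g import *
seq(([.54,.24,.30],D(),7))
E
```

```text
t 7.3 [0.5234 0.0028 0.2737]
n 7 xyz [[0.113,0.008,-0.012],[0.113,0.008,-0.013],[0.113,0.008,-0.012],[0.113,0.007,-0.013],[0.113,0.008,-0.012],[0.113,0.007,-0.013],[0.113,0.008,-0.012]] rot [[0.001,0.0,0.0],[0.001,0.0,-0.001],[0.001,0.0,0.0],[0.001,0.0,-0.001],[0.001,0.0,0.0],[0.001,0.0,-0.001],[0.001,0.0,0.0]]  max mm 33.9 end [0.54   0.2401 0.2999]
```

Request:
{"op": "apply_moves", "data": {
  "xyz": [
    [0.141, 0.008, -0.012],
    [0.141, 0.008, -0.013],
    [0.141, 0.008, -0.012],
    [0.141, 0.007, -0.013],
    [0.141, 0.008, -0.012],
    [0.141, 0.007, -0.013],
    [0.141, 0.008, -0.012],
    [0, 0, 0]
  ],
  "rot": [
    [0.001, 0, 0],
    [0.001, 0, -0.001],
    [0.001, 0, 0],
    [0.001, 0, -0.001],
    [0.001, 0, 0],
    [0.001, 0, -0.001],
    [0.001, 0, 0],
    [0, 0, 0]
  ],
  "hand": [1, 1, 1, 1, 1, 1, 1, 1]
}}

```text
clock: 8.3
position: [0.5389, 0.3018, 0.2958]
ee_rot: [-0.003, 0.706, 0.708, -0.002]
contact_force: [-1.1, -0.3, -0.1]
width: 0.0852
gripper_force: 0.0
```

Request:
{"op": "apply_moves", "data": {
  "xyz": [
    [0, 0, 0],
    [0, 0, 0]
  ],
  "rot": [
    [0, 0, 0],
    [0, 0, 0]
  ],
  "hand": [1, 1]
}}

```text
clock: 8.55
position: [0.539, 0.2978, 0.2961]
ee_rot: [-0.003, 0.708, 0.707, -0.002]
contact_force: [-0.6, -0.4, 0.1]
width: 0.0856
gripper_force: 0.0
```

```bash
python3 - <<'E'
from g import *; from rig import get_image
a=shot('w3'); t=get_image("top")["pixels"][220:330,270:380]
c=np.zeros((480,780,3),np.uint8); c[:,:640]=a; c[:140,640:]=cv2.resize(t,(140,140)); cv2.imwrite("pics/w3v.png",c[...,::-1])
E
```

```text
8.55 [0.539  0.2978 0.2961] [-0.59 -0.35  0.13]
```

View pics/w3v.png

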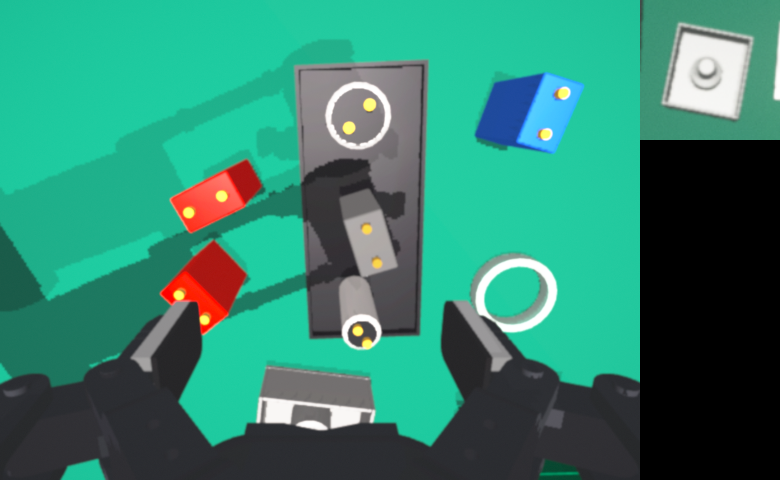

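Wrist view: terminals are at large can (370,104)/(349,128), block (367,229)/(377,263) and small can (358,331)/(367,343). The inset shows the plug standing upright in the bin.

```bash
python3 - <<'E'
from g import *
im=np.ascontiguousarray(load('w3')); hsv=cv2.cvtColor(im,cv2.COLOR_RGB2HSV)
m=cv2.inRange(hsv,(15,90,120),(36,255,255)); k,l,s,c=cv2.connectedComponentsWithStats(m)
z={}
for i in range(1,k):
    if s[i,4]>20 and 320<c[i][0]<400:
        h=.119 if c[i][1]<170 else .109
        print(s[i,4],c[i].round(1),plane("wrist",c[i],h).round(4))
# white rings
w=((im.min(2)>200)).astype(np.uint8)
for cc in cv2.findContours(w,0,1)[0]:
    x,y,W,H=cv2.boundingRect(cc)
    if 320<x<400 and W>25 and H>25 and y<360: e=cv2.fitEllipse(cc); print("ring",e, plane("wrist",e[0],.112 if y<170 else .102).round(4))
E
```

```text
143 [369.2 104.4] [0.5727 0.3767 0.119 ]
134 [348.5 127.5] [0.5576 0.3601 0.119 ]
92 [366.3 228.2] [0.5745 0.2781 0.109 ]
93 [376.4 262.2] [0.5841 0.2478 0.109 ]
120 [357.3 330.1] [0.5693 0.1826 0.109 ]
97 [366.2 342.3] [0.5778 0.1702 0.109 ]
ring ((361.2470703125, 331.82452392578125), (32.756038665771484, 35.79185104370117), 87.3615951538086) [0.5737 0.1768 0.102 ]
ring ((357.7909851074219, 115.00424194335938), (63.81611633300781, 66.75601196289062), 17.948232650756836) [0.565  0.3691 0.112 ]
```

```bash
python3 - <<'E'
from g import *
p=[.565,.3687]
seq((p+[.20],D(),3),(p+[.064],D(),4),(p+[.28],D(),4),(N(1,0,0,.20),Q,14))
E
```

```text
t 8.65 [0.5391 0.2979 0.2963]
n 3 xyz [[0.079,0.029,0.107],[0.078,0.029,0.107],[0.079,0.029,0.107]] rot [[-0.002,0.0,-0.001],[-0.002,0.0,0.0],[-0.002,-0.001,-0.001]]  max mm 32.1 end [0.5649 0.3688 0.1999]
n 4 xyz [[0.0,0.0,0.113],[0.0,0.0,0.113],[0.0,0.0,0.114],[0.0,0.0,0.113]] rot [[0.0,0.0,0.0],[0.0,0.0,0.0],[0.0,0.0,0.0],[0.0,0.0,0.0]]  max mm 34.2 end [0.5649 0.3688 0.064 ]
n 4 xyz [[0.0,0.0,-0.18],[0.0,0.0,-0.18],[0.0,0.0,-0.18],[0.0,0.0,-0.18]] rot [[0.0,0.0,0.0],[0.0,0.0,0.0],[0.0,0.0,0.0],[0.0,0.0,0.0]]  max mm 54.0 end [0.5649 0.3688 0.28  ]
n 14 xyz [[-0.149,-0.026,0.017],[-0.149,-0.026,0.016],[-0.149,-0.026,0.015],[-0.149,-0.026,0.015],[-0.149,-0.027,0.014],[-0.149,-0.027,0.013],[-0.149,-0.027,0.012],[-0.149,-0.027,0.011],[-0.149,-0.027,0.01],[-0.149,-0.027,0.009],[-0.149,-0.026,0.008],[-0.149,-0.026,0.008],[-0.149,-0.026,0.007],[-0.149,-0.027,0.006]] rot [[-0.034,-0.001,0.002],[-0.034,-0.001,0.002],[-0.034,-0.001,0.002],[-0.034,-0.001,0.002],[-0.034,0.0,0.002],[-0.034,-0.001,0.003],[-0.034,0.0,0.002],[-0.034,-0.001,0.003],[-0.034,0.0,0.002],[-0.034,-0.001,0.003],[-0.034,0.0,0.002],[-0.035,-0.001,0.003],[-0.034,0.0,0.002],[-0.035,-0.001,0.003]]  max mm 44.699999999999996 end [ 0.4573 -0.2557  0.2091]
```

Request:
{"op": "apply_moves", "data": {
  "xyz": [
    [0.079, 0.029, 0.107],
    [0.078, 0.029, 0.107],
    [0.079, 0.029, 0.107],
    [0, 0, 0],
    [0, 0, 0.113],
    [0, 0, 0.113],
    [0, 0, 0.114],
    [0, 0, 0.113]
  ],
  "rot": [
    [-0.002, 0, -0.001],
    [-0.002, 0, 0],
    [-0.002, -0.001, -0.001],
    [0, 0, 0],
    [0, 0, 0],
    [0, 0, 0],
    [0, 0, 0],
    [0, 0, 0]
  ],
  "hand": [1, 1, 1, 1, 1, 1, 1, 1]
}}

```text
clock: 9.65
position: [0.5657, 0.369, 0.0649]
ee_rot: [0.0, 0.707, 0.707, 0.001]
contact_force: [-0.8, -0.1, 0.6]
width: 0.0853
gripper_force: 0.0
```

Request:
{"op": "apply_moves", "data": {
  "xyz": [
    [0, 0, 0],
    [0, 0, 0],
    [0, 0, 0],
    [0, 0, 0],
    [0, 0, 0],
    [0, 0, 0]
  ],
  "rot": [
    [0, 0, 0],
    [0, 0, 0],
    [0, 0, 0],
    [0, 0, 0],
    [0, 0, 0],
    [0, 0, 0]
  ],
  "hand": [1, -1, -1, -1, -1, -1],
  "force": 50
}}

```text
clock: 10.4
position: [0.5662, 0.3705, 0.0666]
ee_rot: [0.001, 0.706, 0.708, 0.002]
contact_force: [-0.0, -1.4, 6.2]
width: 0.049
gripper_force: 52.0
```

Request:
{"op": "apply_moves", "data": {
  "xyz": [
    [0, 0, -0.1],
    [0, 0, -0.18],
    [0, 0, -0.18],
    [0, 0, -0.18],
    [0, 0, -0.08]
  ],
  "rot": [
    [0, 0, 0],
    [0, 0, 0],
    [0, 0, 0],
    [0, 0, 0],
    [0, 0, 0]
  ],
  "hand": [-1, -1, -1, -1, -1]
}}

```text
clock: 11.02
position: [0.5654, 0.3704, 0.2843]
ee_rot: [0.001, 0.706, 0.708, 0.003]
contact_force: [-0.2, -0.2, -3.8]
width: 0.049
gripper_force: 53.1
```

Request:
{"op": "apply_moves", "data": {
  "xyz": [
    [-0.149, -0.026, 0.017],
    [-0.149, -0.026, 0.016],
    [-0.149, -0.026, 0.015],
    [-0.149, -0.026, 0.015],
    [-0.149, -0.027, 0.014],
    [-0.149, -0.027, 0.013],
    [-0.149, -0.027, 0.012],
    [-0.149, -0.027, 0.011]
  ],
  "rot": [
    [-0.034, -0.001, 0.002],
    [-0.034, -0.001, 0.002],
    [-0.034, -0.001, 0.002],
    [-0.034, -0.001, 0.002],
    [-0.034, 0, 0.002],
    [-0.034, -0.001, 0.003],
    [-0.034, 0, 0.002],
    [-0.034, -0.001, 0.003]
  ],
  "hand": [-1, -1, -1, -1, -1, -1, -1, -1]
}}

```text
clock: 12.02
position: [0.5021, 0.0115, 0.2389]
ee_rot: [0.102, 0.706, 0.694, 0.098]
contact_force: [0.5, -0.6, -2.5]
width: 0.0492
gripper_force: 53.2
```

Request:
{"op": "apply_moves", "data": {
  "xyz": [
    [-0.149, -0.027, 0.01],
    [-0.149, -0.027, 0.009],
    [-0.149, -0.026, 0.008],
    [-0.149, -0.026, 0.008],
    [-0.149, -0.026, 0.007],
    [-0.149, -0.027, 0.006],
    [0, 0, 0],
    [0, 0, 0]
  ],
  "rot": [
    [-0.034, 0, 0.002],
    [-0.034, -0.001, 0.003],
    [-0.034, 0, 0.002],
    [-0.035, -0.001, 0.003],
    [-0.034, 0, 0.002],
    [-0.035, -0.001, 0.003],
    [0, 0, 0],
    [0, 0, 0]
  ],
  "hand": [-1, -1, -1, -1, -1, -1, -1, -1]
}}

```text
clock: 13.02
position: [0.4572, -0.254, 0.2084]
ee_rot: [0.177, 0.697, 0.674, 0.172]
contact_force: [0.5, 0.3, -3.2]
width: 0.0493
gripper_force: 53.3
```

```bash
python3 - <<'E'
from g import *
from rig import status; s=status.get_state(); print(s["position"],(rot(s["ee_rot"]).inv()*Q).as_rotvec(), N(1,0,0,.2))
seq((N(1,0,0,.125),Q,3),(N(1,0,0,.078),Q,4))
E
```

```text
[ 0.45720844 -0.25403834  0.20844975] [-0.00111307 -0.00186733  0.00047066] [ 0.45729103 -0.25574593  0.20931016]
t 13.025 [ 0.4572 -0.254   0.2084]
n 3 xyz [[-0.002,0.001,0.083],[-0.002,0.001,0.082],[-0.002,0.0,0.083]] rot [[0.0,-0.001,0.0],[-0.001,0.0,0.0],[0.0,-0.001,0.0]]  max mm 24.900000000000002 end [ 0.4933 -0.257   0.1434]
n 4 xyz [[0.0,0.0,0.039],[0.0,0.0,0.039],[0.0,0.0,0.039],[0.0,0.0,0.039]] rot [[0.0,0.0,0.0],[0.0,0.0,0.0],[0.0,0.0,0.0],[0.0,0.0,0.0]]  max mm 11.7 end [ 0.5157 -0.2578  0.1023]
```

```bash
cat >> h.py <<'E'
def term(name,zt):
    """terminal mid-point in tool coordinates at tool height zt"""
    im=np.ascontiguousarray(shot(name)); m=cv2.inRange(cv2.cvtColor(im,cv2.COLOR_RGB2HSV),(15,90,100),(36,255,255))
    k,l,s,c=cv2.connectedComponentsWithStats(m); w=CAM["wrist"]
    for i in range(1,k):
        if s[i,4]>40:
            d=TC[:3,:3]@[(c[i][0]-w["c"][0])/w["f"],(c[i][1]-w["c"][1])/w["f"],1]; o=TC[:3,3]
            print(s[i],c[i].round(1),((o+d*(zt-o[2])/d[2])*1e3).round(1))
E
python3 -c "
from h import *; term('w4',-.0535)"
```

```text
13.025 [ 0.4572 -0.254   0.2084] [ 0.51  0.27 -3.18]
[337 369  29  28 635] [351.5 382.3] [  7.3   6.7 -53.5]
```

Request:
{"op": "apply_moves", "data": {
  "xyz": [
    [-0.001, 0.001, 0.083],
    [-0.001, 0.001, 0.082],
    [-0.001, 0, 0.083],
    [0, 0, 0],
    [0, 0, 0.039],
    [0, 0, 0.039],
    [0, 0, 0.039],
    [0, 0, 0]
  ],
  "rot": [
    [0, -0.001, 0],
    [-0.001, 0, 0],
    [0, -0.001, 0],
    [0, 0, 0],
    [0, 0, 0],
    [0, 0, 0],
    [0, 0, 0],
    [0, 0, 0]
  ],
  "hand": [-1, -1, -1, -1, -1, -1, -1, -1]
}}

```text
clock: 14.08
position: [0.511, -0.2572, 0.1121]
ee_rot: [0.178, 0.697, 0.673, 0.172]
contact_force: [0.0, 0.7, -3.4]
width: 0.0489
gripper_force: 53.4
```

```bash
cat > chk.py <<'E'
from g import *; from rig import status; import sys
k=int(sys.argv[1]); s=status.get_state(); o,Rn=fit.nest(fit.v,k)
print(s["clock"],"nest-frame TCP mm",(Rn.inv().apply(s["position"]-o)*1e3).round(1),"F nest",Rn.inv().apply(s["contact_force"]).round(1),"rot",(rot(s["ee_rot"]).inv()*Q).as_rotvec().round(3))
E
python3 chk.py 1
```

```text
14.075 nest-frame TCP mm [ 0.5  0.4 89. ] F nest [-1.6  0.7 -3. ] rot [0.    0.    0.001]
```

Request:
{"op": "apply_moves", "data": {
  "xyz": [
    [0, 0, 0.02],
    [0, 0, 0.02],
    [0, 0, 0.005],
    [0, 0, 0]
  ],
  "rot": [
    [0, 0, 0],
    [0, 0, 0],
    [0, 0, 0],
    [0, 0, 0]
  ],
  "hand": [-1, -1, -1, -1]
}}

```text
clock: 14.58
position: [0.5176, -0.2578, 0.1012]
ee_rot: [0.179, 0.696, 0.673, 0.172]
contact_force: [0.3, -0.1, -3.5]
width: 0.0489
gripper_force: 53.4
```

```bash
python3 chk.py 1
```

```text
14.575 nest-frame TCP mm [ 1.1  0.1 76.2] F nest [-1.4 -0.1 -3.2] rot [0.001 0.001 0.001]
```

Request:
{"op": "apply_moves", "data": {
  "xyz": [
    [0, 0, 0],
    [0, 0, 0],
    [0, 0, 0],
    [0, 0, 0],
    [0, 0, -0.1],
    [0, 0, -0.18],
    [0, 0, -0.18],
    [0, 0, -0.1]
  ],
  "rot": [
    [0, 0, 0],
    [0, 0, 0],
    [0, 0, 0],
    [0, 0, 0],
    [0, 0, 0],
    [0, 0, 0],
    [0, 0, 0],
    [0, 0, 0]
  ],
  "hand": [1, 1, 1, 1, 1, 1, 1, 1]
}}

```text
clock: 15.58
position: [0.4364, -0.2552, 0.2515]
ee_rot: [0.181, 0.696, 0.673, 0.171]
contact_force: [-0.3, -0.7, 0.7]
width: 0.0857
gripper_force: 0.0
```

Request:
{"op": "apply_moves", "data": {
  "xyz": [
    [0, 0, 0],
    [0, 0, 0]
  ],
  "rot": [
    [0, 0, 0],
    [0, 0, 0]
  ],
  "hand": [1, 1]
}}

```text
clock: 15.82
position: [0.4366, -0.2543, 0.2477]
ee_rot: [0.178, 0.697, 0.673, 0.172]
contact_force: [0.2, 0.2, -1.4]
width: 0.0855
gripper_force: 0.0
```

```bash
python3 chk.py 1; python3 - <<'E'
from g import *
a=np.ascontiguousarray(shot('w5')); m=cv2.inRange(cv2.cvtColor(a,cv2.COLOR_RGB2HSV),(15,90,120),(36,255,255)); k,l,s,c=cv2.connectedComponentsWithStats(m)
for i in range(1,k):
    if s[i,4]>20: print(s[i,4],c[i].round(1))
print("pred mid home",proj("wrist",N(1,0,0,.127)),proj("wrist",N(1,-.003,0,.127)),proj("wrist",N(1,-.003,0,.147)))
t=[.5736,.1766]
seq((t+[.27],D(),12),(t+[.064],D(),5),(t+[.28],D(),5),(N(0,0,0,.20),Q,8))
E
```

```text
15.825 nest-frame TCP mm [2.000e-01 7.000e-01 2.436e+02] F nest [-0.5  0.2 -1.3] rot [0.001 0.001 0.001]
15.825 [ 0.4366 -0.2543  0.2477] [ 0.21  0.23 -1.38]
146 [323.  214.7]
119 [303.7 241.4]
pred mid home [322.09864335 229.0398373 ] [317.54068359 229.03394569] [317.28200503 237.94224856]
t 15.875 [ 0.4366 -0.254   0.2471]
n 12 xyz [[0.121,0.033,0.011],[0.121,0.034,0.009],[0.121,0.034,0.008],[0.12,0.035,0.007],[0.12,0.036,0.006],[0.12,0.036,0.004],[0.12,0.037,0.003],[0.12,0.037,0.001],[0.12,0.037,0.0],[0.12,0.037,-0.002],[0.12,0.038,-0.004],[0.12,0.038,-0.005]] rot [[0.04,0.001,-0.003],[0.04,0.001,-0.003],[0.04,0.001,-0.003],[0.04,0.001,-0.003],[0.04,0.001,-0.002],[0.04,0.0,-0.002],[0.04,0.001,-0.003],[0.039,0.0,-0.002],[0.04,0.001,-0.003],[0.039,0.0,-0.002],[0.04,0.001,-0.003],[0.039,0.0,-0.002]]  max mm 36.3 end [0.5736 0.1765 0.2701]
n 5 xyz [[0.0,0.0,0.137],[0.0,0.0,0.137],[0.0,0.0,0.138],[0.0,0.0,0.137],[0.0,0.0,0.138]] rot [[0.0,0.0,0.0],[0.0,0.0,0.0],[0.0,0.0,0.0],[0.0,0.0,0.0],[0.0,0.0,0.0]]  max mm 41.400000000000006 end [0.5737 0.1765 0.064 ]
n 5 xyz [[0.0,0.0,-0.144],[0.0,0.0,-0.144],[0.0,0.0,-0.144],[0.0,0.0,-0.144],[0.0,0.0,-0.144]] rot [[0.0,0.0,0.0],[0.0,0.0,0.0],[0.0,0.0,0.0],[0.0,0.0,0.0],[0.0,0.0,0.0]]  max mm 43.199999999999996 end [0.5736 0.1765 0.28  ]
n 8 xyz [[-0.141,-0.047,0.029],[-0.141,-0.048,0.027],[-0.141,-0.049,0.024],[-0.141,-0.05,0.021],[-0.141,-0.051,0.018],[-0.141,-0.051,0.014],[-0.142,-0.051,0.012],[-0.142,-0.052,0.008]] rot [[-0.06,-0.001,0.004],[-0.06,-0.001,0.004],[-0.06,-0.001,0.004],[-0.059,-0.001,0.004],[-0.06,-0.001,0.004],[-0.059,-0.001,0.004],[-0.06,-0.001,0.004],[-0.059,-0.001,0.004]]  max mm 42.599999999999994 end [ 0.4604 -0.1609  0.2093]
```

Request:
{"op": "apply_moves", "data": {
  "xyz": [
    [0.121, 0.033, 0.011],
    [0.121, 0.034, 0.009],
    [0.121, 0.034, 0.008],
    [0.12, 0.035, 0.007],
    [0.12, 0.036, 0.006],
    [0.12, 0.036, 0.004]
  ],
  "rot": [
    [0.04, 0.001, -0.003],
    [0.04, 0.001, -0.003],
    [0.04, 0.001, -0.003],
    [0.04, 0.001, -0.003],
    [0.04, 0.001, -0.002],
    [0.04, 0, -0.002]
  ],
  "hand": [1, 1, 1, 1, 1, 1]
}}

```text
clock: 16.62
position: [0.5055, -0.0375, 0.2578]
ee_rot: [0.088, 0.707, 0.696, 0.085]
contact_force: [0.3, -0.1, -0.5]
width: 0.085
gripper_force: 0.0
```

Request:
{"op": "apply_moves", "data": {
  "xyz": [
    [0.12, 0.037, 0.003],
    [0.12, 0.037, 0.001],
    [0.12, 0.037, 0],
    [0.12, 0.037, -0.002],
    [0.12, 0.038, -0.004],
    [0.12, 0.038, -0.005],
    [0, 0, 0],
    [0, 0, 0]
  ],
  "rot": [
    [0.04, 0.001, -0.003],
    [0.039, 0, -0.002],
    [0.04, 0.001, -0.003],
    [0.039, 0, -0.002],
    [0.04, 0.001, -0.003],
    [0.039, 0, -0.002],
    [0, 0, 0],
    [0, 0, 0]
  ],
  "hand": [1, 1, 1, 1, 1, 1, 1, 1]
}}

```text
clock: 17.62
position: [0.5733, 0.176, 0.2689]
ee_rot: [0.001, 0.707, 0.707, -0.002]
contact_force: [-0.3, 0.1, 0.0]
width: 0.0855
gripper_force: 0.0
```

```bash
python3 - <<'E'
from g import *
t=[.5736,.1766]
seq((t+[.064],D(),5))
E
```

```text
t 17.625 [0.5733 0.176  0.2689]
n 5 xyz [[0.001,0.0,0.137],[0.001,0.001,0.136],[0.0,0.0,0.137],[0.001,0.0,0.136],[0.0,0.001,0.137]] rot [[0.0,0.001,0.0],[0.0,0.001,0.0],[-0.001,0.0,0.0],[0.0,0.001,0.0],[-0.001,0.0,0.0]]  max mm 41.1 end [0.5737 0.1766 0.064 ]
```

Request:
{"op": "apply_moves", "data": {
  "xyz": [
    [0, 0, 0.137],
    [0, 0, 0.136],
    [0, 0, 0.137],
    [0, 0, 0.136],
    [0, 0, 0.137],
    [0, 0, 0]
  ],
  "rot": [
    [0, 0, 0],
    [0, 0, 0],
    [0, 0, 0],
    [0, 0, 0],
    [0, 0, 0],
    [0, 0, 0]
  ],
  "hand": [1, 1, 1, 1, 1, 1]
}}

```text
clock: 18.38
position: [0.5707, 0.1739, 0.0629]
ee_rot: [-0.001, 0.708, 0.706, -0.004]
contact_force: [-0.7, -0.5, 0.1]
width: 0.0853
gripper_force: 0.0
```

Request:
{"op": "apply_moves", "data": {
  "xyz": [
    [0, 0, 0],
    [0, 0, 0],
    [0, 0, 0],
    [0, 0, 0],
    [0, 0, 0],
    [0, 0, 0]
  ],
  "rot": [
    [0, 0, 0],
    [0, 0, 0],
    [0, 0, 0],
    [0, 0, 0],
    [0, 0, 0],
    [0, 0, 0]
  ],
  "hand": [-1, -1, -1, -1, -1, -1],
  "force": 50
}}

```text
clock: 19.12
position: [0.5753, 0.1756, 0.0679]
ee_rot: [0.002, 0.707, 0.707, 0.001]
contact_force: [-2.2, -0.7, 5.7]
width: 0.0344
gripper_force: 50.5
```

Request:
{"op": "apply_moves", "data": {
  "xyz": [
    [0, 0, -0.1],
    [0, 0, -0.144],
    [0, 0, -0.16],
    [0, 0, -0.16],
    [0, 0, -0.156],
    [0, 0, 0]
  ],
  "rot": [
    [0, 0, 0],
    [0, 0, 0],
    [0, 0, 0],
    [0, 0, 0],
    [0, 0, 0],
    [0, 0, 0]
  ],
  "hand": [-1, -1, -1, -1, -1, -1]
}}

```text
clock: 19.88
position: [0.5758, 0.1764, 0.2868]
ee_rot: [0.004, 0.707, 0.707, 0.004]
contact_force: [0.5, -0.1, -2.9]
width: 0.0347
gripper_force: 50.6
```

Request:
{"op": "apply_moves", "data": {
  "xyz": [
    [-0.141, -0.047, 0.029],
    [-0.141, -0.048, 0.027],
    [-0.141, -0.049, 0.024],
    [-0.141, -0.05, 0.021],
    [-0.141, -0.051, 0.018],
    [-0.141, -0.051, 0.014],
    [-0.142, -0.051, 0.012],
    [-0.142, -0.052, 0.008]
  ],
  "rot": [
    [-0.06, -0.001, 0.004],
    [-0.06, -0.001, 0.004],
    [-0.06, -0.001, 0.004],
    [-0.059, -0.001, 0.004],
    [-0.06, -0.001, 0.004],
    [-0.059, -0.001, 0.004],
    [-0.06, -0.001, 0.004],
    [-0.059, -0.001, 0.004]
  ],
  "hand": [-1, -1, -1, -1, -1, -1, -1, -1]
}}

```text
clock: 20.88
position: [0.4587, -0.1616, 0.2101]
ee_rot: [0.179, 0.697, 0.673, 0.172]
contact_force: [0.5, 0.1, -2.3]
width: 0.0349
gripper_force: 50.7
```

Request:
{"op": "apply_moves", "data": {
  "xyz": [
    [0, 0, 0],
    [0, 0, 0],
    [0, 0, 0]
  ],
  "rot": [
    [0, 0, 0],
    [0, 0, 0],
    [0, 0, 0]
  ],
  "hand": [-1, -1, -1]
}}

```text
clock: 21.25
position: [0.461, -0.1602, 0.2117]
ee_rot: [0.179, 0.696, 0.674, 0.172]
contact_force: [-0.2, 0.4, -1.3]
width: 0.0344
gripper_force: 50.9
```

```bash
python3 chk.py 0; python3 - <<'E'
from g import *
term('w6',-.044)
seq((N(0,0,0,.125),Q,3))
E
```

```text
21.25 nest-frame TCP mm [  1.5   0.6 201.8] F nest [-0.8  0.4 -1.1] rot [0.001 0.    0.003]
21.25 [ 0.461  -0.1602  0.2117] [-0.2   0.42 -1.31]
[291 335  29  36 863] [305.6 352.6] [  9.7  -5.2 -44. ]
[323 374  28  36 818] [336.3 392. ] [ -2.9   3.3 -44. ]
[292 401  16  12 135] [299.1 406.6] [ -7.8  -7.2 -44. ]
t 21.3 [ 0.4612 -0.1601  0.2118]
n 3 xyz [[-0.001,-0.002,0.085],[-0.001,-0.002,0.086],[0.0,-0.002,0.085]] rot [[0.0,0.0,0.001],[0.001,0.0,0.001],[0.0,0.0,0.001]]  max mm 25.799999999999997 end [ 0.4965 -0.1619  0.1436]
```

Request:
{"op": "apply_moves", "data": {
  "xyz": [
    [-0.002, -0.002, 0.085],
    [-0.002, -0.002, 0.086],
    [-0.002, -0.001, 0.085],
    [0, 0, 0],
    [0, 0, 0]
  ],
  "rot": [
    [0, 0, 0.001],
    [0.001, 0, 0.001],
    [0, 0, 0.001],
    [0, 0, 0],
    [0, 0, 0]
  ],
  "hand": [-1, -1, -1, -1, -1]
}}

```text
clock: 21.92
position: [0.4968, -0.164, 0.1444]
ee_rot: [0.179, 0.697, 0.673, 0.172]
contact_force: [-0.4, -0.0, -1.3]
width: 0.0346
gripper_force: 50.7
```

```bash
python3 chk.py 0
```

```text
21.925 nest-frame TCP mm [  0.7  -2.  125.7] F nest [-1.  -0.1 -1. ] rot [ 0.001  0.001 -0.001]
```

Request:
{"op": "apply_moves", "data": {
  "xyz": [
    [0.002, -0.001, 0.03],
    [0, 0, 0.03],
    [0, 0, 0.03],
    [0, 0, 0]
  ],
  "rot": [
    [0, 0, 0],
    [0, 0, 0],
    [0, 0, 0],
    [0, 0, 0]
  ],
  "hand": [-1, -1, -1, -1]
}}

```text
clock: 22.42
position: [0.5088, -0.1645, 0.119]
ee_rot: [0.178, 0.698, 0.672, 0.171]
contact_force: [-0.1, 1.2, -1.5]
width: 0.0346
gripper_force: 50.8
```

```bash
python3 chk.py 0
```

```text
22.425 nest-frame TCP mm [-0.9 -2.  97.6] F nest [-0.8  1.1 -1.2] rot [-0.001  0.001 -0.003]
```

Request:
{"op": "apply_moves", "data": {
  "xyz": [
    [0.003, 0, 0.03],
    [0, 0, 0.027],
    [0, 0, 0],
    [0, 0, 0]
  ],
  "rot": [
    [0, 0, 0],
    [0, 0, 0],
    [0, 0, 0],
    [0, 0, 0]
  ],
  "hand": [-1, -1, -1, -1]
}}

```text
clock: 22.92
position: [0.5172, -0.1641, 0.1048]
ee_rot: [0.178, 0.698, 0.672, 0.172]
contact_force: [0.4, -0.4, -1.9]
width: 0.0346
gripper_force: 50.8
```

```bash
python3 chk.py 0
```

```text
22.925 nest-frame TCP mm [-0.3 -1.3 81.1] F nest [-0.5 -0.4 -1.8] rot [ 0.     0.002 -0.003]
```

Release, retract and check.

Request:
{"op": "apply_moves", "data": {
  "xyz": [
    [0, 0, 0.006],
    [0, 0, 0],
    [0, 0, 0],
    [0, 0, 0],
    [0, 0, -0.1],
    [0, 0, -0.18],
    [0, 0, -0.18],
    [0, 0, -0.1]
  ],
  "rot": [
    [0, 0, 0],
    [0, 0, 0],
    [0, 0, 0],
    [0, 0, 0],
    [0, 0, 0],
    [0, 0, 0],
    [0, 0, 0],
    [0, 0, 0]
  ],
  "hand": [-1, 1, 1, 1, 1, 1, 1, 1]
}}

```text
clock: 23.92
position: [0.4371, -0.1615, 0.2537]
ee_rot: [0.181, 0.697, 0.672, 0.172]
contact_force: [-0.5, -0.0, 0.4]
width: 0.0854
gripper_force: 0.0
```

Request:
{"op": "apply_moves", "data": {
  "xyz": [
    [0, 0, 0],
    [0, 0, 0]
  ],
  "rot": [
    [0, 0, 0],
    [0, 0, 0]
  ],
  "hand": [1, 1]
}}

```text
clock: 24.18
position: [0.4372, -0.1607, 0.2498]
ee_rot: [0.178, 0.698, 0.672, 0.172]
contact_force: [1.2, 0.9, -0.5]
width: 0.0854
gripper_force: 0.0
```

```bash
python3 chk.py 0; python3 - <<'E'
from g import *
a=np.ascontiguousarray(shot('w7')); m=cv2.inRange(cv2.cvtColor(a,cv2.COLOR_RGB2HSV),(15,90,120),(36,255,255)); k,l,s,c=cv2.connectedComponentsWithStats(m)
for i in range(1,k):
    if s[i,4]>20: print(s[i,4],c[i].round(1))
print("pred mid home",proj("wrist",N(0,0,0,.117)),proj("wrist",N(0,-.003,0,.117)),proj("wrist",N(0,-.003,0,.137)))
t=[.5793,.263]
seq((t+[.27],D(.307),12))
E
```

```text
24.175 nest-frame TCP mm [ -1.1  -0.7 246.8] F nest [ 0.8  1.  -1. ] rot [-0.     0.001 -0.003]
24.175 [ 0.4372 -0.1607  0.2498] [ 1.24  0.91 -0.49]
146 [310.4 212.6]
140 [324.4 230.9]
135 [325.4 339.1]
136 [307.5 360.9]
pred mid home [324.2130047  221.63739393] [319.85360379 221.64571245] [319.74139777 229.61539028]
t 24.225 [ 0.4371 -0.1605  0.2492]
n 12 xyz [[0.119,0.033,0.012],[0.118,0.037,0.011],[0.117,0.041,0.011],[0.115,0.045,0.01],[0.114,0.048,0.008],[0.113,0.052,0.007],[0.111,0.055,0.006],[0.109,0.059,0.004],[0.108,0.062,0.003],[0.106,0.065,0.001],[0.104,0.068,-0.002],[0.102,0.071,-0.004]] rot [[0.039,0.007,-0.027],[0.039,0.007,-0.027],[0.039,0.007,-0.027],[0.039,0.007,-0.027],[0.039,0.007,-0.027],[0.04,0.007,-0.027],[0.039,0.007,-0.027],[0.04,0.006,-0.027],[0.039,0.007,-0.026],[0.04,0.006,-0.027],[0.039,0.007,-0.026],[0.04,0.006,-0.027]]  max mm 35.699999999999996 end [0.5793 0.263  0.2701]
```

Request:
{"op": "apply_moves", "data": {
  "xyz": [
    [0.119, 0.033, 0.012],
    [0.118, 0.037, 0.011],
    [0.117, 0.041, 0.011],
    [0.115, 0.045, 0.01],
    [0.114, 0.048, 0.008],
    [0.113, 0.052, 0.007]
  ],
  "rot": [
    [0.039, 0.007, -0.027],
    [0.039, 0.007, -0.027],
    [0.039, 0.007, -0.027],
    [0.039, 0.007, -0.027],
    [0.039, 0.007, -0.027],
    [0.04, 0.007, -0.027]
  ],
  "hand": [1, 1, 1, 1, 1, 1]
}}

```text
clock: 24.98
position: [0.5084, 0.0527, 0.2587]
ee_rot: [0.089, 0.651, 0.749, 0.086]
contact_force: [0.8, -0.7, 0.2]
width: 0.0852
gripper_force: 0.0
```

Request:
{"op": "apply_moves", "data": {
  "xyz": [
    [0.111, 0.055, 0.006],
    [0.109, 0.059, 0.004],
    [0.108, 0.062, 0.003],
    [0.106, 0.065, 0.001],
    [0.104, 0.068, -0.002],
    [0.102, 0.071, -0.004],
    [0, 0, 0],
    [0, 0, 0]
  ],
  "rot": [
    [0.039, 0.007, -0.027],
    [0.04, 0.006, -0.027],
    [0.039, 0.007, -0.026],
    [0.04, 0.006, -0.027],
    [0.039, 0.007, -0.026],
    [0.04, 0.006, -0.027],
    [0, 0, 0],
    [0, 0, 0]
  ],
  "hand": [1, 1, 1, 1, 1, 1, 1, 1]
}}

```text
clock: 25.98
position: [0.5791, 0.2625, 0.2689]
ee_rot: [0.0, 0.59, 0.807, -0.002]
contact_force: [-0.1, 0.3, 0.0]
width: 0.0853
gripper_force: 0.0
```

```bash
python3 - <<'E'
from g import *
a=np.ascontiguousarray(shot('w8')); m=cv2.inRange(cv2.cvtColor(a,cv2.COLOR_RGB2HSV),(15,90,120),(36,255,255)); k,l,s,c=cv2.connectedComponentsWithStats(m)
w=[]
for i in range(1,k):
    q=plane("wrist",c[i],.109)
    if s[i,4]>20 and np.hypot(*(q[:2]-[.579,.263]))<.03: w.append(q); print(c[i],s[i],q.round(4))
print(np.mean(w,0))
if len(w)==2: d=(w[0]-w[1]); d*=np.sign(d[1]); print("yaw",np.arctan2(-d[0],d[1]))
t=[.5793,.263]
seq((t+[.064],D(.307),5),(t+[.28],D(.307),5),(N(2,0,0,.20),Q,15))
E
```

```text
25.975 [0.5791 0.2625 0.2689] [-0.07  0.3   0.04]
[323.07272727 191.65454545] [318 186  11  12 110] [0.5744 0.2775 0.109 ]
[323.13084112 232.54205607] [318 227  11  12 107] [0.5842 0.2471 0.109 ]
[0.57927488 0.26227916 0.109     ]
yaw 0.31127847714284207
t 26.025 [0.579  0.262  0.2696]
n 5 xyz [[0.001,0.001,0.137],[0.001,0.001,0.137],[0.001,0.0,0.137],[0.001,0.0,0.137],[0.0,0.001,0.137]] rot [[0.0,0.001,0.0],[0.0,0.0,0.0],[-0.001,0.001,0.0],[0.0,0.0,0.0],[-0.001,0.001,0.0]]  max mm 41.1 end [0.5793 0.263  0.0641]
n 5 xyz [[0.0,0.0,-0.144],[0.0,0.0,-0.144],[0.0,0.0,-0.144],[0.0,0.0,-0.144],[0.0,0.0,-0.144]] rot [[0.0,0.0,0.0],[0.0,0.0,0.0],[0.0,0.0,0.0],[0.0,0.0,0.0],[0.0,0.0,0.0]]  max mm 43.199999999999996 end [0.5793 0.263  0.2801]
n 15 xyz [[-0.122,-0.068,0.016],[-0.123,-0.066,0.014],[-0.124,-0.063,0.013],[-0.126,-0.061,0.011],[-0.127,-0.058,0.01],[-0.128,-0.056,0.009],[-0.129,-0.053,0.008],[-0.13,-0.051,0.007],[-0.131,-0.048,0.006],[-0.132,-0.045,0.005],[-0.134,-0.043,0.005],[-0.134,-0.04,0.004],[-0.135,-0.037,0.004],[-0.136,-0.034,0.003],[-0.137,-0.03,0.003]] rot [[-0.032,-0.005,0.021],[-0.031,-0.005,0.021],[-0.032,-0.006,0.021],[-0.031,-0.005,0.021],[-0.032,-0.006,0.021],[-0.031,-0.005,0.021],[-0.032,-0.006,0.021],[-0.031,-0.006,0.021],[-0.032,-0.005,0.022],[-0.031,-0.006,0.021],[-0.032,-0.005,0.022],[-0.031,-0.006,0.021],[-0.032,-0.005,0.022],[-0.031,-0.006,0.021],[-0.032,-0.005,0.022]]  max mm 41.1 end [ 0.4542 -0.3507  0.2093]
```

Request:
{"op": "apply_moves", "data": {
  "xyz": [
    [0, 0.001, 0.137],
    [0, 0, 0.137],
    [0, 0, 0.137],
    [0, 0, 0.137],
    [0, 0, 0.137],
    [0, 0, 0]
  ],
  "rot": [
    [0, 0, 0],
    [0, 0, 0],
    [0, 0, 0],
    [0, 0, 0],
    [0, 0, 0],
    [0, 0, 0]
  ],
  "hand": [1, 1, 1, 1, 1, 1]
}}

```text
clock: 26.78
position: [0.5771, 0.2601, 0.0628]
ee_rot: [-0.001, 0.591, 0.807, -0.004]
contact_force: [0.3, -0.2, 1.7]
width: 0.0853
gripper_force: 0.0
```

Request:
{"op": "apply_moves", "data": {
  "xyz": [
    [0, 0, 0],
    [0, 0, 0],
    [0, 0, 0],
    [0, 0, 0],
    [0, 0, 0],
    [0, 0, 0]
  ],
  "rot": [
    [0, 0, 0],
    [0, 0, 0],
    [0, 0, 0],
    [0, 0, 0],
    [0, 0, 0],
    [0, 0, 0]
  ],
  "hand": [-1, -1, -1, -1, -1, -1],
  "force": 50
}}

```text
clock: 27.52
position: [0.5813, 0.2624, 0.0675]
ee_rot: [0.002, 0.591, 0.807, 0.001]
contact_force: [-0.4, -0.6, 6.2]
width: 0.0336
gripper_force: 50.5
```

Request:
{"op": "apply_moves", "data": {
  "xyz": [
    [0, 0, -0.1],
    [0, 0, -0.15],
    [0, 0, -0.18],
    [0, 0, -0.18],
    [0, 0, -0.18],
    [0, 0, 0],
    [0, 0, 0]
  ],
  "rot": [
    [0, 0, 0],
    [0, 0, 0],
    [0, 0, 0],
    [0, 0, 0],
    [0, 0, 0],
    [0, 0, 0],
    [0, 0, 0]
  ],
  "hand": [-1, -1, -1, -1, -1, -1, -1]
}}

```text
clock: 28.4
position: [0.5792, 0.2624, 0.3017]
ee_rot: [0.001, 0.591, 0.807, -0.001]
contact_force: [0.6, 0.2, -2.2]
width: 0.0337
gripper_force: 50.5
```

```bash
python3 - <<'E'
from g import *
term('w9',-.041)
seq((N(2,0,0,.26),Q,15))
E
```

```text
28.4 [0.5792 0.2624 0.3017] [ 0.58  0.18 -2.16]
[182  99  13  13 129] [187.7 105.2] [ 74.  -32.4 -41. ]
[143 106  13  12 126] [148.6 111.5] [ 72.6 -41.7 -41. ]
[534 108  12   9  82] [539.8 111.6] [ 72.6  50.6 -41. ]
[508 142  11   8  70] [513.3 145.6] [ 64.7  45.4 -41. ]
[109 190  12  10  94] [114.6 194.3] [ 52.7 -52.6 -41. ]
[127 224  12  11 106] [132.6 228.4] [ 43.9 -49.2 -41. ]
[307 304  30  38 940] [321.3 322.9] [ 17.1  -0.9 -41. ]
[308 398  28  32 763] [321.5 414.7] [-13.1  -0.8 -41. ]
t 28.45 [0.5789 0.2623 0.3007]
n 15 xyz [[-0.119,-0.074,0.009],[-0.121,-0.071,0.007],[-0.122,-0.069,0.006],[-0.124,-0.066,0.004],[-0.125,-0.064,0.002],[-0.127,-0.061,0.001],[-0.128,-0.058,0.0],[-0.129,-0.055,-0.001],[-0.13,-0.052,-0.002],[-0.132,-0.049,-0.003],[-0.133,-0.046,-0.004],[-0.134,-0.043,-0.005],[-0.134,-0.04,-0.006],[-0.136,-0.037,-0.006],[-0.136,-0.033,-0.007]] rot [[-0.032,-0.005,0.021],[-0.032,-0.005,0.021],[-0.032,-0.005,0.021],[-0.032,-0.005,0.021],[-0.032,-0.005,0.021],[-0.032,-0.005,0.021],[-0.031,-0.005,0.021],[-0.032,-0.006,0.022],[-0.031,-0.005,0.021],[-0.032,-0.006,0.022],[-0.031,-0.005,0.021],[-0.032,-0.006,0.022],[-0.031,-0.005,0.021],[-0.032,-0.006,0.022],[-0.031,-0.005,0.021]]  max mm 40.800000000000004 end [ 0.4252 -0.3497  0.262 ]
```

Request:
{"op": "apply_moves", "data": {
  "xyz": [
    [-0.119, -0.074, 0.009],
    [-0.121, -0.071, 0.007],
    [-0.122, -0.069, 0.006],
    [-0.124, -0.066, 0.004],
    [-0.125, -0.064, 0.002],
    [-0.127, -0.061, 0.001],
    [-0.128, -0.058, 0],
    [-0.129, -0.055, -0.001]
  ],
  "rot": [
    [-0.032, -0.005, 0.021],
    [-0.032, -0.005, 0.021],
    [-0.032, -0.005, 0.021],
    [-0.032, -0.005, 0.021],
    [-0.032, -0.005, 0.021],
    [-0.032, -0.005, 0.021],
    [-0.031, -0.005, 0.021],
    [-0.032, -0.006, 0.022]
  ],
  "hand": [-1, -1, -1, -1, -1, -1, -1, -1]
}}

```text
clock: 29.45
position: [0.4961, -0.0644, 0.2787]
ee_rot: [0.095, 0.654, 0.744, 0.094]
contact_force: [0.4, -0.8, -2.2]
width: 0.0335
gripper_force: 50.5
```

Request:
{"op": "apply_moves", "data": {
  "xyz": [
    [-0.13, -0.052, -0.002],
    [-0.132, -0.049, -0.003],
    [-0.133, -0.046, -0.004],
    [-0.134, -0.043, -0.005],
    [-0.134, -0.04, -0.006],
    [-0.136, -0.037, -0.006],
    [-0.136, -0.033, -0.007],
    [0, 0, 0]
  ],
  "rot": [
    [-0.031, -0.005, 0.021],
    [-0.032, -0.006, 0.022],
    [-0.031, -0.005, 0.021],
    [-0.032, -0.006, 0.022],
    [-0.031, -0.005, 0.021],
    [-0.032, -0.006, 0.022],
    [-0.031, -0.005, 0.021],
    [0, 0, 0]
  ],
  "hand": [-1, -1, -1, -1, -1, -1, -1, -1]
}}

```text
clock: 30.45
position: [0.4242, -0.3514, 0.2596]
ee_rot: [0.176, 0.699, 0.671, 0.173]
contact_force: [-0.1, 0.1, -1.5]
width: 0.0332
gripper_force: 50.6
```

Request:
{"op": "apply_moves", "data": {
  "xyz": [
    [0, 0, 0.08],
    [0, 0, 0.12],
    [0, 0, 0.12],
    [0, 0, 0.08],
    [0, 0, 0],
    [0, 0, 0],
    [0, 0, 0]
  ],
  "rot": [
    [0, 0, 0],
    [0, 0, 0],
    [0, 0, 0],
    [0, 0, 0],
    [0, 0, 0],
    [0, 0, 0],
    [0, 0, 0]
  ],
  "hand": [-1, -1, -1, -1, -1, -1, -1]
}}

```text
clock: 31.32
position: [0.4841, -0.3514, 0.1587]
ee_rot: [0.179, 0.696, 0.673, 0.173]
contact_force: [-0.6, -0.5, -1.3]
width: 0.0335
gripper_force: 50.6
```

```bash
python3 chk.py 2; python3 - <<'E'
from g import *
seq((N(2,0,-.0005,.122),Q,2),(N(2,0,-.0005,.08),Q,5))
E
```

```text
31.325 nest-frame TCP mm [  2.2   0.3 141.2] F nest [-1.1 -0.5 -0.9] rot [ 0.004 -0.     0.   ]
t 31.325 [ 0.4841 -0.3514  0.1587]
n 2 xyz [[-0.001,-0.004,0.032],[-0.002,-0.003,0.032]] rot [[0.002,0.0,0.0],[0.002,0.0,0.0]]  max mm 9.6 end [ 0.4915 -0.3526  0.1409]
n 5 xyz [[0.0,0.0,0.028],[0.0,0.0,0.028],[0.0,0.0,0.028],[0.0,0.0,0.028],[0.0,0.0,0.028]] rot [[0.0,0.0,0.0],[0.0,0.0,0.0],[0.0,0.0,0.0],[0.0,0.0,0.0],[0.0,0.0,0.0]]  max mm 8.4 end [ 0.5116 -0.3533  0.104 ]
```

Request:
{"op": "apply_moves", "data": {
  "xyz": [
    [-0.001, -0.003, 0.032],
    [-0.002, -0.003, 0.032],
    [0, 0, 0],
    [0, 0, 0]
  ],
  "rot": [
    [0.002, 0, 0],
    [0.002, 0, 0],
    [0, 0, 0],
    [0, 0, 0]
  ],
  "hand": [-1, -1, -1, -1]
}}

```text
clock: 31.82
position: [0.4918, -0.3523, 0.1397]
ee_rot: [0.177, 0.697, 0.673, 0.172]
contact_force: [0.9, 0.3, -0.9]
width: 0.0338
gripper_force: 50.7
```

Request:
{"op": "apply_moves", "data": {
  "xyz": [
    [0, 0, 0.028],
    [0, 0, 0.028],
    [0, 0, 0],
    [0, 0, 0]
  ],
  "rot": [
    [0, 0, 0],
    [0, 0, 0],
    [0, 0, 0],
    [0, 0, 0]
  ],
  "hand": [-1, -1, -1, -1]
}}

```text
clock: 32.33
position: [0.4998, -0.3525, 0.125]
ee_rot: [0.177, 0.697, 0.673, 0.172]
contact_force: [0.2, -0.4, -1.6]
width: 0.0336
gripper_force: 50.7
```

```bash
python3 chk.py 2
```

```text
32.325 nest-frame TCP mm [ -0.2  -0.2 104. ] F nest [-0.6 -0.4 -1.5] rot [-0.001 -0.002 -0.   ]
```

Request:
{"op": "apply_moves", "data": {
  "xyz": [
    [0, 0, 0.028],
    [0, 0, 0.028],
    [0, 0, 0.026],
    [0, 0, 0],
    [0, 0, 0]
  ],
  "rot": [
    [0, 0, 0],
    [0, 0, 0],
    [0, 0, 0],
    [0, 0, 0],
    [0, 0, 0]
  ],
  "hand": [-1, -1, -1, -1, -1]
}}

```text
clock: 32.95
position: [0.5116, -0.3529, 0.1035]
ee_rot: [0.177, 0.697, 0.673, 0.172]
contact_force: [0.2, -0.7, -1.9]
width: 0.0333
gripper_force: 50.7
```

```bash
python3 chk.py 2
```

```text
32.95 nest-frame TCP mm [-0.2 -0.3 79.5] F nest [-0.7 -0.7 -1.8] rot [-0.001 -0.002 -0.   ]
```

Request:
{"op": "apply_moves", "data": {
  "xyz": [
    [0, 0, 0],
    [0, 0, 0],
    [0, 0, 0],
    [0, 0, 0],
    [0, 0, -0.1],
    [0, 0, -0.18],
    [0, 0, -0.18],
    [0, 0, -0.1]
  ],
  "rot": [
    [0, 0, 0],
    [0, 0, 0],
    [0, 0, 0],
    [0, 0, 0],
    [0, 0, 0],
    [0, 0, 0],
    [0, 0, 0],
    [0, 0, 0]
  ],
  "hand": [1, 1, 1, 1, 1, 1, 1, 1]
}}

```text
clock: 33.95
position: [0.4306, -0.3511, 0.2541]
ee_rot: [0.179, 0.697, 0.673, 0.171]
contact_force: [0.2, -0.8, -0.6]
width: 0.0855
gripper_force: 0.0
```

Request:
{"op": "apply_moves", "data": {
  "xyz": [
    [0.15, 0, -0.03],
    [0.15, 0, -0.03],
    [0, 0, 0],
    [0, 0, 0],
    [0, 0, 0]
  ],
  "rot": [
    [0, 0, 0],
    [0, 0, 0],
    [0, 0, 0],
    [0, 0, 0],
    [0, 0, 0]
  ],
  "hand": [1, 1, 1, 1, 1]
}}

```text
clock: 34.58
position: [0.4258, -0.2613, 0.2668]
ee_rot: [0.177, 0.697, 0.673, 0.172]
contact_force: [0.4, -0.2, -0.3]
width: 0.0854
gripper_force: 0.0
```

```bash
python3 - <<'E'
from g import *; from rig import get_image
a=np.ascontiguousarray(shot('w10')); m=cv2.inRange(cv2.cvtColor(a,cv2.COLOR_RGB2HSV),(15,90,120),(36,255,255)); k,l,s,c=cv2.connectedComponentsWithStats(m)
for i in range(1,k):
    if s[i,4]>20: print(s[i,4],c[i].round(1))
for i,h in((0,.117),(1,.127),(2,.117)): print("pred mid home",proj("wrist",N(i,0,0,h)),"x-3",proj("wrist",N(i,-.003,0,h)),"+10",proj("wrist",N(i,0,0,h+.01)))
b=get_image("side")["pixels"][190:430,230:480]
v=np.zeros((480,800,3),np.uint8); v[:,:400]=a[:,120:520]; v[:384,400:]=cv2.resize(b,(400,384)); cv2.imwrite("pics/fin.png",v[...,::-1])
E
```

```text
34.575 [ 0.4258 -0.2613  0.2668] [ 0.42 -0.18 -0.29]
160 [308.1  57. ]
157 [322.7  78.2]
133 [323.4 197.1]
123 [304.6 222.4]
106 [317.  306.3]
104 [317.2 342.3]
pred mid home [322.58329224  67.65809847] x-3 [318.0591663   67.65936762] +10 [322.61854841  65.93767084]
pred mid home [322.48826468 210.81171141] x-3 [318.2321608  210.81086291] +10 [322.51806914 214.15396714]
pred mid home [322.35772492 324.65816782] x-3 [318.57849062 324.65597206] +10 [322.38008924 331.10158045]
```

View pics/fin.png

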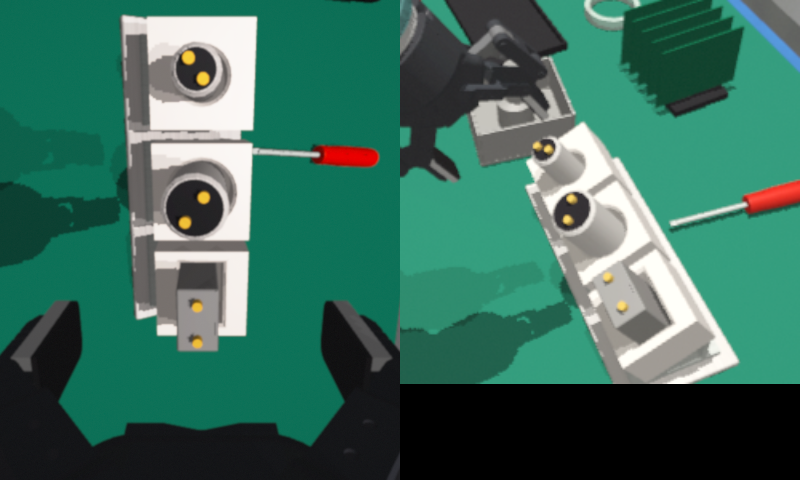

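All three capacitors sit home: the measured terminal mid-points (315,68), (314,210) and (317,324) match the predictions within about 1 px in depth. The plug stands in the bin.

```bash
python3 -c "
from rig import job; print(job.sign_off())"
```

```text
the job is handed in; nothing more can be done
None
```

The job is handed in, though sign-off returned no verdict: by the last camera check the plug stands in the bin and all three capacitors sit fully home in their nests, terminals up, with about 35 s of the 72 s used.

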